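# Cover the parts pots and tap a chassis panel on the hand tapper

### The job

Before tapping, put each lid that lies on the bench on the open parts pot it matches in shape and size, and slide the drilled aluminium panel along the bench, without lifting it, fully home against the stop of the hand tapper so that its hole is under the tap. Then hold the crank knob, press the spindle all the way down so the tap enters the hole, and with it down tap to depth: half a turn forward (clockwise from above), a quarter turn back, and so on, four forward strokes with a quarter back between them, which ends one and a quarter turns from the start. Finally wind the tap all the way back, raise the spindle fully, and leave the lids on, the panel home and the oil bottle, screwdriver and closed tin undisturbed.

Things in the scene. Friction and masses are not known exactly. Their poses are not given: they have to be found in the camera images.
- tapper: Grey bench hand tapper, fixed to the pad. Origin on the pad's top surface on the spindle axis; z up; x is the direction in which the panel is pushed in. Two dark low guides (10 mm high, inner faces at y = +46.5 and -46.5 mm, x -60 to 25 mm, then flaring outward at about 30 degrees to a mouth 150 mm wide at x = -115 mm) lead to a stop whose face is at x = +25 mm. Column at x = 85 mm, its arm 103 to 145 mm high; nothing stands higher than the crank.
- spindle_foot (a point): Point on the spindle axis at the pad's top surface (equals the tapper's origin); the crank turns about the vertical through it.
- quill (a joint): How far the spindle (crank, chuck and tap together) is pressed down: 0 = up, 0.016 m = fully down. Stays where it is left: friction about 7 N, weight about 3 N, so about 4 N pushes it down and 10 N lifts it. With the spindle up the tap's point is 18 mm above the pad (6 mm over the panel); it can go down past 6 mm only through the panel's hole, and is fully down 2 mm above the pad.
- crank (a joint): Crank (and tap) angle, rad, growing clockwise seen from above (the tapping direction); 0 = start stop, 8.0 = depth stop (1.25 turns is 7.85). At 0 the crank arm points along the tapper's +x. Starts between 0 and 0.15. Friction about 0.15 N m (3 N at the knob).
- knob_grip (a point): Middle of the grip zone of the crank's upright black knob: a cylinder of 22 mm diameter and 44 mm height, 50 mm from the spindle axis, that spins freely on its pin, so it can be carried round the circle without turning the hand. The point is 28 mm above the crank arm's upper side (knob spans 28 mm below to 16 mm above it) and 199 mm above the pad with the spindle up.
- panel: Loose aluminium panel 130 mm (its x) by 90 mm (its y) by 12 mm, about 0.37 kg, origin at the centre of its underside, z up. The hole end is +x and goes in first. Starts in front of the tapper, 145 to 185 mm short of home, up to 15 mm off line and 0.18 rad askew. Home: leading edge on the stop, origin 40 mm behind the spindle axis along the tapper's x.
- panel_hole (a point): Centre of the mouth of the panel's drilled through-hole (11 mm diameter), on the upper side, 40 mm from the panel's origin along its x.
- lid_big: Grey plastic lid, origin at the centre of its underside (that of the plug), z up. From below: round 49 mm diameter plug 6 mm high, round 63 mm diameter rim plate 4 mm thick (z 6 to 10 mm), grip bar 30 mm along the lid's x, 12 mm along y, 24 mm high (z 10 to 34 mm). 50 g. Starts lying plug down on the pad at any yaw; may be absent. Closed on its pot, the rim plate rests on the pot's edge: lid origin 34 mm above the pot's origin and on its axis.
- lid_small: Grey plastic lid, origin at the centre of its underside (that of the plug), z up. From below: round 29 mm diameter plug 6 mm high, round 43 mm diameter rim plate 4 mm thick (z 6 to 10 mm), grip bar 30 mm along the lid's x, 12 mm along y, 24 mm high (z 10 to 34 mm). 50 g. Starts lying plug down on the pad at any yaw; may be absent. Closed on its pot, the rim plate rests on the pot's edge: lid origin 34 mm above the pot's origin and on its axis.
- lid_square: Grey plastic lid, origin at the centre of its underside (that of the plug), z up. From below: 37 mm square plug 6 mm high, 50 mm square rim plate 4 mm thick (z 6 to 10 mm), grip bar 30 mm along the lid's x, 12 mm along y, 24 mm high (z 10 to 34 mm). 50 g. Starts lying plug down on the pad at any yaw; may be absent. Closed on its pot, the rim plate rests on the pot's edge: lid origin 34 mm above the pot's origin and on its axis.
- lid_oblong: Grey plastic lid, origin at the centre of its underside (that of the plug), z up. From below: 55 by 31 mm (x by y) plug 6 mm high, 68 by 44 mm (x by y) rim plate 4 mm thick (z 6 to 10 mm), grip bar 30 mm along the lid's x, 12 mm along y, 24 mm high (z 10 to 34 mm). 50 g. Starts lying plug down on the pad at any yaw; may be absent. Closed on its pot, the rim plate rests on the pot's edge: lid origin 34 mm above the pot's origin and on its axis.
- pot_big: White open parts pot with screws in it, fixed to the pad; origin at the centre of its underside, 40 mm high, walls 3 mm: round, 60 mm outer diameter.
- pot_small: White open parts pot with screws in it, fixed to the pad; origin at the centre of its underside, 40 mm high, walls 3 mm: round, 40 mm outer diameter.
- pot_square: White open parts pot with screws in it, fixed to the pad; origin at the centre of its underside, 40 mm high, walls 3 mm: 48 mm square outside, sides along its x and y.
- pot_oblong: White open parts pot with screws in it, fixed to the pad; origin at the centre of its underside, 40 mm high, walls 3 mm: 66 mm along its x, 42 mm along its y, outside.
- oil_bottle: Bystander: clear bottle, 44 mm diameter, 80 mm high, origin at the centre of its underside. Leave alone.
- screwdriver: Bystander: screwdriver lying on the pad. Leave alone.
- grease_tin: Bystander: closed round steel tin, 66 mm diameter, 45 mm high, origin at the centre of its underside. Leave alone.
- pad: Fibreboard pad 460 by 1100 mm, 8 mm thick, fixed on the black bench; its upper side, on which everything stands, is at world z = 8 mm. Origin at the centre of its underside.
Things that resemble listed ones, but are neither listed nor needed, are in the scene too. What is shaped like the lid_square but orange is not meant.

How it is judged:
By the outcome, as a careful person would: the job done as asked, in the order asked, and still so for the second after the job is handed in, with the robot touching nothing.
Of lid_big, lid_small, lid_square, lid_oblong only 2 to 4 are there at a start; the rules pass over those that are not, and their reading is None.
At some moment in a run one of lid_big, lid_small, lid_square, lid_oblong may be knocked a few centimetres aside while the robot is not near it.
Once in a run the grip may slacken for a moment while it holds something.
It also fails if it takes over 210 s, if anything falls off the work surface, if the arm or the gripper's body presses on something with over 40 N, if the wrist force passes 120 N, or if a joint passes its speed limit or range.

### The arm

A 6-joint arm with a two-finger parallel gripper is mounted at the origin on the work surface. World frame = base frame: x ahead of the robot, y to its left, z up, the work surface at z = 0. Lengths are in m, angles in rad, forces in N, time in s.
With the tool pointing down it reaches from about 0.35 to 0.975 m from the base axis. Payload 4.9 kg.
Tool frame: the origin (TCP) lies midway between the tips of the shut fingers; the grasp point (between the pads) lies ctrl.grip_depth behind it (ctrl.grip_depth is the distance from the TCP to the grasp point, in m); z points along the fingers, y is the line along which they close (so a half turn about z gives the same grasp; the last joint's range is limited). The gripper opens to 85 mm and grips with 20 to 120 N. Pads are 22 mm wide; open, the fingers measure 114 mm over their backs; the gripper's body (76 mm by 85 mm) begins 54 mm behind the grasp point. The pads swing forward as they close: fully open they stand 13 mm farther back than shut.
Start: joints at [-1.398, 0.053, 1.613, -0, 1.476, -0.119], TCP at [0.18, -0.599, 0.231] pointing down, gripper open.
Joint ranges: [-3.01, 3.01], [-1.01, 2.22], [0.06, 2.58], [-1.02, 4.17], [0.09, 2.62], [-3.14, 3.14]. Speed limits (rad/s): [2.57, 2.57, 3.14, 3.14, 3.14, 3.14].

### API

Orientations are given as a rotation vector (axis times angle).
In Python, from station import ctrl, get_image, camera_model gives the robot as it stands. The module is installed in compiled form; this text tells all that it offers.
- The arm moves only by the shell command python3 -m crank 'ROWS' [FORCE]. ROWS is JSON, a list of rows, each a list of 7 numbers: the shift along the tool's x, y, z in mm, then the turn, a rotation vector about the tool's x, y, z in rad, then the opening, from -1 (shut) to 1 (fully open). A call has exactly 10 rows; each row shifts and turns the commanded pose from where the row before left it, along the tool's axes as they then stand; what a row does not reach is not made up. A row lasts 1/12 s, in which the tool goes at most 41.7 mm and 7.16 degrees, less where a joint would pass 70% of its speed; a pose out of reach is approached as far as the arm can. A call with a gripper value outside its range is refused whole. The fingers move at their own pace and stop on an object; FORCE is the grip in N (left out, the last holds). Time passes only in rows, so rows that do not move let the fingers close, or fill a call up. It gives the time, the measured TCP pose, the force, the opening and the grip force at its end, in the units of the state.
- ctrl.get_obs(): the state, without advancing time (a new reading comes with each control period).
- get_image(name): name is "side" or "top" or "wrist"; returns the picture (400x640x3 uint8, red, green, blue); there is no depth.
- camera_model(name): a dict with "vertical_fov" (degrees; the focal length in pixels is half the picture's height over the tangent of half this angle, whatever the lens; pixels are square), "cx", "cy" (the principal point, pixels), "k1" (the pictures are not rectified: a ray, as slopes to the right and down, at radius r is drawn at 1 + k1 r^2 times it, then the intrinsics apply), "R" (3x3) and "t" (3): a world point X has camera coordinates R X + t; the wrist camera has in their place "hand_eye" (4x4, takes a point from camera to tool coordinates, whose origin is the TCP and whose axes are the flange's). Camera axes: x right, y down, z forward; pixel columns grow to the right and rows downward; lengths in m; the calibration is good to about 2 mm. A picture is of the moment at which its call begins: read the wrist's pose just before it. camera_model takes no time and is no camera call.
- ctrl.finish_job(): hands the job in; it is judged then, once.
The state is a dict: "t": time; "q": joint angles; "dq": joint speeds; "effort": joint torques, N m; "tool_pos": TCP position; "tool_rot": TCP orientation; "contact_force": force on the tool from outside, world axes, zero at the start; "wrist_torque": the same for the moment, N m; "opening": finger opening in m; "grip_force": force on a finger pad.
Only numpy, scipy, OpenCV 4.12 (cv2) and the standard library are available. Lean on these libraries where they do the work, as an engineer would, in place of code of your own. Each camera call takes 0.05 s, during which the arm holds its last target. There are 200 camera calls.

## Working session

There is one attempt and no reset: what is moved stays moved. The work goes in short steps, Python scripts to look and compute and a shell command to move; the robot and the scene stay as the last step left them, time stands still between calls to the robot, and variables do not carry over. Pictures are saved under pics/ and viewed, at most 14 in all, crops included, and the job is handed in when it is done.

```bash
mkdir -p pics
cat > h.py <<'E'
import numpy as np, cv2
from station import ctrl, get_image, camera_model
from scipy.spatial.transform import Rotation as R
def save(im,n): cv2.imwrite('pics/'+n+'.png',cv2.cvtColor(im,cv2.COLOR_RGB2BGR))
def load(n): return cv2.cvtColor(cv2.imread('pics/'+n+'.png'),cv2.COLOR_BGR2RGB)
def cam(name,obs=None):
    m=camera_model(name); f=200/np.tan(np.radians(m['vertical_fov'])/2)
    if 'hand_eye' in m:
        T=np.eye(4);T[:3,:3]=R.from_rotvec(obs['tool_rot']).as_matrix();T[:3,3]=obs['tool_pos']
        T=T@np.array(m['hand_eye']);Rc=T[:3,:3].T;t=-Rc@T[:3,3]
    else: Rc=np.array(m['R']);t=np.array(m['t'])
    return dict(f=f,cx=m['cx'],cy=m['cy'],k=m['k1'],R=Rc,t=t,C=-Rc.T@t)
def ray(c,uv):
    d=(np.array(uv,float)-[c['cx'],c['cy']])/c['f']; x=d.copy()
    for _ in range(20): x=d/(1+c['k']*(x@x))
    v=c['R'].T@np.array([x[0],x[1],1]); return v/np.linalg.norm(v)
def onz(c,uv,z):
    v=ray(c,uv); return c['C']+v*(z-c['C'][2])/v[2]
def proj(c,X):
    p=c['R']@np.array(X)+c['t']; x=p[:2]/p[2]; x=x*(1+c['k']*(x@x)); return x*c['f']+[c['cx'],c['cy']]
def tri(c1,u1,c2,u2):
    a,b=ray(c1,u1),ray(c2,u2); s=np.linalg.lstsq(np.stack([a,-b],1),c2['C']-c1['C'],rcond=None)[0]
    p,q=c1['C']+a*s[0],c2['C']+b*s[1]; return (p+q)/2,np.linalg.norm(p-q)
def wshot(n):
    o=ctrl.get_obs(); im=get_image('wrist'); save(im,n)
    np.save('pics/'+n+'.npy',np.r_[o['tool_pos'],o['tool_rot']]); return cam('wrist',o),im
def wcam(n):
    a=np.load('pics/'+n+'.npy'); return cam('wrist',dict(tool_pos=a[:3],tool_rot=a[3:]))
E
python3 - <<'E'
from h import *
for n in('top','side'): save(get_image(n),n+'0'); c=cam(n);print(n,c['C'],c['f'],c['R'].tolist())
wshot('w0'); print(ctrl.grip_depth, ctrl.get_obs())
E
```

```text
top [ 0.42475088 -0.03181459  1.34350779] 430.4357658911245 [[0.017093092695111528, -0.9996418129399327, -0.020593008626256917], [-0.9978583321464645, -0.015754749888541766, -0.063486508974944], [0.06313933122858106, 0.021634086024472237, -0.9977702096043423]]
side [ 0.22080841 -0.8942017   0.84399194] 399.7931487473235 [[0.955097019404741, -0.2962491588693465, 0.0051107135886237845], [-0.17472907532059684, -0.5770832175783192, -0.797774849332231], [0.23928943512363726, 0.7610593904937114, -0.6029338026512955]]
0.0187 {'t': 0.15, 'q': array([-1.39798595e+00,  5.31911859e-02,  1.61399090e+00, -1.30601029e-05,
        1.47598271e+00, -1.18994260e-01]), 'dq': array([ 0.00027289, -0.00204888, -0.00264207, -0.00034904,  0.00098762,
       -0.00125005]), 'effort': array([ 6.83360031e-05, -3.94241846e+01, -3.70721626e+01, -2.10481048e-04,
        4.66135272e-03,  3.01927912e-05]), 'tool_pos': array([ 0.17971666, -0.59809575,  0.23034678]), 'tool_rot': array([-3.10665881e+00, -4.56514636e-01,  8.68121327e-05]), 'contact_force': array([ 0.18877723, -0.20406317,  0.05550673]), 'wrist_torque': array([ 0.02902475, -0.02106327, -0.01584512]), 'grip_force': 0.0, 'opening': 0.08566539272664647}
```

View pics/top0.png

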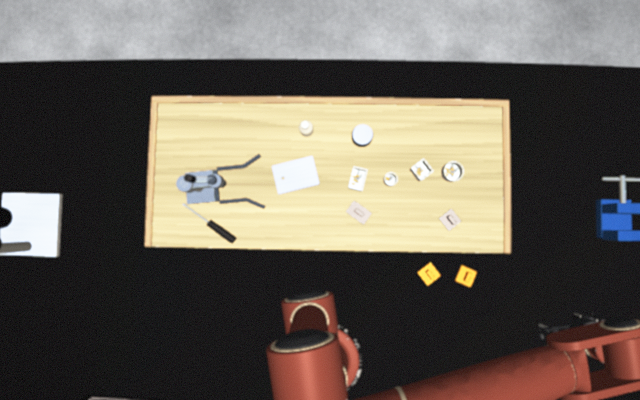

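View pics/side0.png

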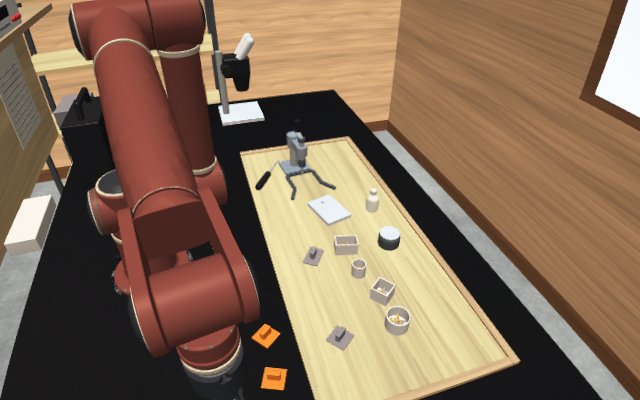

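The top view shows the tapper at (200,185) with its mouth to the right and the panel at (295,175). The pots run oblong (358,178), small (390,178), square (421,170) and big (452,171). Grey lids lie at (360,212) and (450,219). There are orange look-alikes at (428,273) and (466,276), off the pad. I'll confirm these in one crop and get coarse positions.

Run:
```python
from h import *
im=load('top0'); a=cv2.resize(im[150:290,330:480],(750,700)[:2],interpolation=cv2.INTER_CUBIC)
s=load('side0'); b=cv2.resize(s[220:400,240:440],None,fx=2,fy=2,interpolation=cv2.INTER_CUBIC)
a=cv2.resize(a,(386,360)); save(np.hstack([a,b]),'crop0')
c=cam('top');d=cam('side')
for n,u,z in [('panel',(295,175),.02),('hole',(283,178),.02),('lidob',(360,212),.018),('lidsq',(450,219),.018),('pob',(358,178),.048),('psm',(390,178),.048),('psq',(421,170),.048),('pbig',(452,171),.048),('knob',(209,179),.2)]: print(n,onz(c,u,z).round(3))
print(tri(c,(360,212),d,(313,253)),tri(c,(450,219),d,(341,333)))
```

```text
panel [0.568 0.1   0.02 ]
hole [0.558 0.137 0.02 ]
lidob [ 0.457 -0.102  0.018]
lidsq [ 0.44  -0.379  0.018]
pob [ 0.559 -0.093  0.048]
psm [ 0.56  -0.19   0.048]
psq [ 0.586 -0.284  0.048]
pbig [ 0.585 -0.378  0.048]
knob [0.535 0.315 0.2  ]
(array([ 0.45631026, -0.10144955,  0.0308055 ]), np.float64(0.0007815972062595899)) (array([ 0.44114022, -0.37691962,  0.02854717]), np.float64(0.0029832994744761103))
```

View pics/crop0.png

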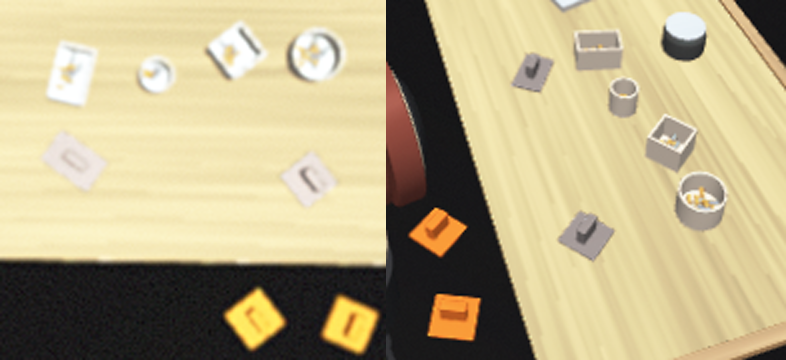

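View pics/w0.png

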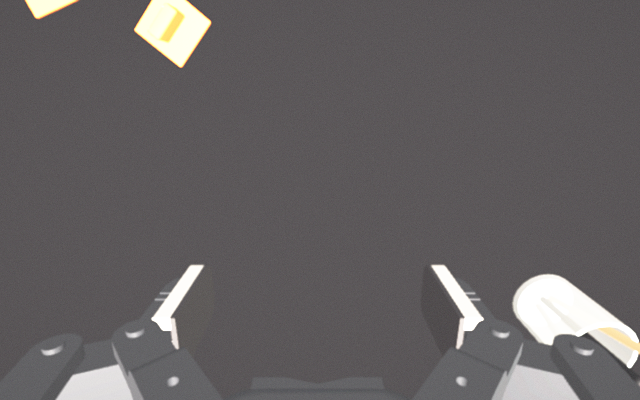

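The crop confirms it: the grey square lid is at top (450,219), the grey oblong lid at (360,212), and there are no round lids. The two orange squares are decoys. The wrist view shows only an orange decoy at (172,30).

```bash
cat >> h.py <<'E'
def go(x,y,z,yaw=None,pr=True):
    "tool-axis shift (mm) to world TCP target, tool down; then turn about tool z to yaw(deg, mod 180) of tool x"
    o=ctrl.get_obs(); M=R.from_rotvec(o['tool_rot']).as_matrix()
    s=M.T@(np.array([x,y,z])-o['tool_pos'])*1000
    cy=np.degrees(np.arctan2(M[1,0],M[0,0])); print('t',o['t'],'pos',o['tool_pos'].round(4),'yaw',cy.round(2),'tilt',M[:2,2].round(4),'q6',o['q'][5].round(3),'F',o['contact_force'].round(1))
    print('shift mm',s.round(1),'turn z rad',None if yaw is None else np.round(-np.radians((yaw-cy+90)%180-90),4))
E
python3 - <<'E'
from h import *
m=camera_model('wrist');print(np.round(m['hand_eye'],3),m['vertical_fov'],m['cx'],m['cy'])
go(.44-.02,-.378-.02,.23,45)
c=wcam('w0')
for z in (.008,.05):
  for u in [(0,0),(639,0),(320,0),(320,200),(320,399)]: print(z,u,onz(c,u,z).round(3))
E
```

```text
[[-0.001 -0.954 -0.3    0.077]
 [ 1.    -0.001 -0.    -0.001]
 [ 0.    -0.3    0.954 -0.142]
 [ 0.     0.     0.     1.   ]] 58.44552398357569 317.0466568770372 200.9111689171337
t 0.15 pos [ 0.1797 -0.5981  0.2303] yaw 16.72 tilt [-0.0003  0.0015] q6 -0.119 F [ 0.2 -0.2  0.1]
shift mm [ 287.7 -122.5    0.6] turn z rad -0.4936
0.008 (0, 0) [ 0.242 -0.281  0.008]
0.008 (639, 0) [ 0.406 -0.829  0.008]
0.008 (320, 0) [ 0.326 -0.555  0.008]
0.008 (320, 200) [ 0.145 -0.61   0.008]
0.008 (320, 399) [-0.111 -0.687  0.008]
0.05 (0, 0) [ 0.244 -0.315  0.05 ]
0.05 (639, 0) [ 0.388 -0.8    0.05 ]
0.05 (320, 0) [ 0.318 -0.557  0.05 ]
0.05 (320, 200) [ 0.157 -0.606  0.05 ]
0.05 (320, 399) [-0.069 -0.675  0.05 ]
```

```bash
python3 -m crank '[[32,-25,-2,0,0,0,1],[32,-25,-2,0,0,0,1],[32,-25,-2,0,0,0,1],[32,-25,-2,0,0,0,1],[32,-25,-2,0,0,0,1],[32,-25,-2,0,0,0,1],[32,-25,-2,0,0,0,1],[32,-25,-2,0,0,0,1],[32,-25,-2,0,0,0,1],[32,-25,-2,0,0,0,1]]' 40
python3 -m crank '[[0,0,0,0,0,0.0973,1],[0,0,0,0,0,0.0973,1],[0,0,0,0,0,0.0973,1],[0,0,0,0,0,0,1],[0,0,0,0,0,0,1],[0,0,0,0,0,0,1],[0,0,0,0,0,0,1],[0,0,0,0,0,0,1],[0,0,0,0,0,0,1],[0,0,0,0,0,0,1]]'
python3 -c "
from h import *
wshot('w1');go(.47,-.20,.25,0)"
```

```text
t: 0.98
tool_pos: [0.4149, -0.2652, 0.2512]
tool_rot: [3.108, 0.456, 0.0]
contact_force: [1.2, -0.9, -0.0]
opening: 0.0856
grip_force: 0.0
t: 1.82
tool_pos: [0.4143, -0.2672, 0.2513]
tool_rot: [-3.142, 0.0, -0.0]
contact_force: [0.4, -0.8, -0.4]
opening: 0.0855
grip_force: 0.0
t 1.8667 pos [ 0.4143 -0.2672  0.2513] yaw -0.0 tilt [-0.  0.] q6 0.847 F [-0.1  0.4 -0.1]
shift mm [ 55.7 -67.2   1.3] turn z rad -0.0
```

View pics/w1.png

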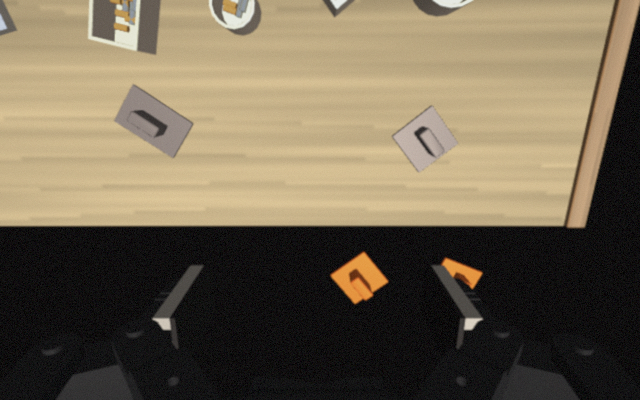

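The wrist view shows the oblong lid at (154,122), the square lid at (425,138), and the pots cut off at the top edge. I'll move 90 mm forward for a second view.

```bash
python3 -m crank '[[30,-10,0,0,0,0,1],[30,-10,0,0,0,0,1],[30,-10,0,0,0,0,1],[0,0,0,0,0,0,1],[0,0,0,0,0,0,1],[0,0,0,0,0,0,1],[0,0,0,0,0,0,1],[0,0,0,0,0,0,1],[0,0,0,0,0,0,1],[0,0,0,0,0,0,1]]'
python3 -c "
from h import *
wshot('w2')
im=load('w2');hsv=cv2.cvtColor(im,cv2.COLOR_RGB2HSV)
m=((hsv[...,1]<60)&(hsv[...,2]>60)).astype('uint8')*255
cv2.imwrite('pics/m2.png',m)"
```

```text
t: 2.7
tool_pos: [0.5039, -0.2374, 0.2515]
tool_rot: [3.141, -0.002, 0.001]
contact_force: [-0.9, -0.1, -0.2]
opening: 0.0853
grip_force: 0.0
```

View pics/w2.png

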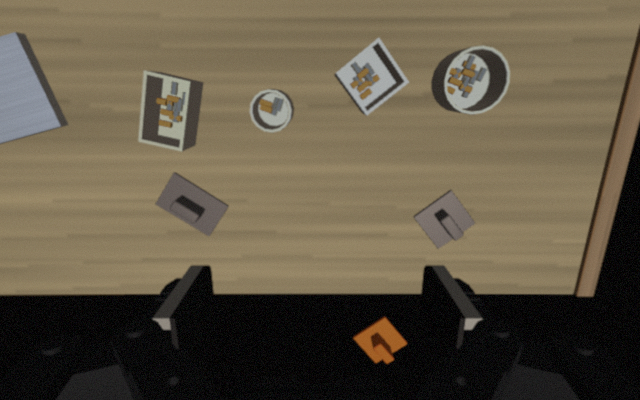

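Both lids and all four pots are now in view: oblong pot (170,110), small (271,111), square (372,77), big (472,80). The lids are at (192,204) and (444,219). I'll take one more view, shifted, for pot heights and the panel.

```bash
python3 -m crank '[[5,-25,0,0,0,0,1],[5,-25,0,0,0,0,1],[5,-25,0,0,0,0,1],[5,-25,0,0,0,0,1],[0,0,0,0,0,0,1],[0,0,0,0,0,0,1],[0,0,0,0,0,0,1],[0,0,0,0,0,0,1],[0,0,0,0,0,0,1],[0,0,0,0,0,0,1]]'
cat > meas.py <<'E'
from h import *
def blobs(n,lo):
    im=load(n);hsv=cv2.cvtColor(im,cv2.COLOR_RGB2HSV); out=[]
    S=hsv[...,1].astype(int);V=hsv[...,2].astype(int)
    m=((S<60)&(V>lo[0])&(V<lo[1])).astype('uint8'); m[260:]=0
    m=cv2.morphologyEx(m,cv2.MORPH_OPEN,np.ones((2,2)))
    for k in cv2.findContours(m,cv2.RETR_EXTERNAL,cv2.CHAIN_APPROX_NONE)[0]:
        if cv2.contourArea(cv2.convexHull(k))>500: out.append(cv2.convexHull(k)[:,0].astype(float))
    return out
def rect(c,h,z):
    P=np.array([onz(c,u,z)[:2] for u in h])
    (x,y),(w,hh),a=cv2.minAreaRect((P*1000).astype(np.float32))
    if w<hh: w,hh,a=hh,w,a+90
    return np.round([x,y,w,hh,(a+90)%180-90],1)
E
python3 - <<'E'
from meas import *
wshot('w3')
for n in('w1','w2','w3'):
    im=load(n);hsv=cv2.cvtColor(im,cv2.COLOR_RGB2HSV)
    print(n, np.percentile(hsv[:250,:,1],[5,20,50,80]),np.percentile(hsv[:250,:,2],[5,20,50,80]))
for n in('w1','w2','w3'):
  c=wcam(n)
  for nm,lo,z in(('dark',(40,150),.018),('bright',(150,256),.048)):
    for h in blobs(n,lo): print(n,nm,h.mean(0).round(),rect(c,h,z))
E
```

```text
t: 3.58
tool_pos: [0.5242, -0.1379, 0.2512]
tool_rot: [3.142, -0.002, -0.0]
contact_force: [0.2, 0.6, -0.4]
opening: 0.0855
grip_force: 0.0
w1 [30. 76. 78. 80.] [ 16. 170. 193. 204.]
w2 [27. 77. 80. 83.] [ 79. 125. 133. 140.]
w3 [26. 75. 81. 84.] [ 88. 117. 125. 133.]
w1 dark [152. 121.] [459.  -96.5  59.9  43.2  55.2]
w1 dark [251.  21.] [ 550.4 -202.5   37.    16.4  -44.8]
w1 dark [148.  34.] [ 546.7 -106.9   48.5   17.3  -13. ]
w1 dark [105.  25.] [552.  -66.2  34.6  20.4 -13. ]
w1 bright [423. 145.] [ 442.6 -370.6   45.9   45.6  -50.8]
w1 bright [231.  17.] [ 551.3 -193.1   39.8   22.4  -89.8]
w1 bright [117.  30.] [546.4 -90.4  42.7  42.1  77.1]
w2 dark [445. 219.] [ 437.5 -380.5   54.3   49.7   39. ]
w2 dark [188. 202.] [457.  -98.9  67.6  44.3  55.1]
w2 dark [266. 114.] [ 555.3 -184.1   37.7   25.7   23.3]
w2 dark [192. 108.] [ 554.1 -108.7   71.6   24.4   -1.9]
w2 dark [155. 112.] [556.7 -80.2  66.7  39.4 -12.3]
w2 dark [447.  78.] [ 586.8 -366.    57.2   28.6   -1. ]
w2 dark [488.  79.] [ 587.3 -402.8   59.    44.8    7.8]
w2 dark [382.  81.] [ 589.9 -292.    46.8   46.3   3
[... 307 characters left out ...]
578.1  45.4  81.2  61.   14.2]
w3 dark [531. 238.] [ 435.3 -381.9   59.8   49.8   38.9]
w3 dark [287. 223.] [456.8 -98.7  68.   44.1  55.3]
w3 dark [381. 136.] [ 553.1 -202.2   39.5   32.1  -25.1]
w3 dark [263. 142.] [554.6 -89.1  66.7  40.7 -13.1]
w3 dark [282. 120.] [ 563.3 -108.4   78.5   36.    19.8]
w3 dark [577. 102.] [ 585.7 -393.3   86.4   62.4   78.3]
w3 dark [484. 104.] [ 588.  -300.6   47.4   47.1   38. ]
w3 dark [464.  90.] [ 591.6 -277.9   73.3   47.4   -9.1]
w3 dark [ 87. 113.] [569.8  98.  136.9  92.3 -75.1]
w3 bright [279. 129.] [562.2 -97.7  54.9  33.  -13.1]
w3 bright [569. 115.] [ 577.  -372.5   31.    22.1  -68.8]
w3 bright [465.  99.] [ 585.9 -280.1   41.8   31.5   37.8]
```

View pics/w3.png

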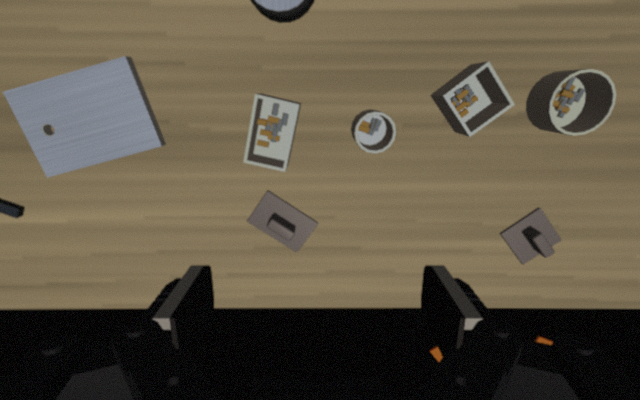

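The w3 view shows the panel with its hole at (48,129), both lids (282,221) and (530,236), and the pots. I'll triangulate heights from hand-matched corners.

Run:
```python
from meas import *
W={n:wcam(n) for n in('w1','w2','w3')}
def T(nm,a,A,b,B,z):
    P=np.array([tri(W[a],u,W[b],v)[0] for u,v in zip(A,B)]); print(nm,'tri mean',P.mean(0).round(4))
    for n,U in((a,A),(b,B)):
        Q=np.array([onz(W[n],u,z) for u in U])[:,:2]; e=Q-np.roll(Q,-1,0)
        print('  ',n,Q.mean(0).round(4),np.linalg.norm(e,axis=1).round(4),(np.degrees(np.arctan2(e[:,1],e[:,0]))%90).round(1))
T('lidsq','w1',[(432,106),(458,139),(417,172),(392,137)],'w2',[(449,190),(475,217),(440,248),(414,220)],.018)
T('lidob','w1',[(134,85),(193,124),(174,157),(114,121)],'w2',[(174,172),(228,206),(210,235),(156,203)],.018)
T('potsq','w2',[(379,38),(409,80),(366,115),(335,76)],'w3',[(489,62),(514,102),(469,137),(431,96)][:0] or [(489,62),(514,102),(469,137),(441,96)],.048)
T('potob','w2',[(145,71),(191,80),(184,151),(138,142)],'w3',[(257,94),(301,102),(286,171),(244,163)],.048)
T('panel','w3',[(128,57),(163,146),(48,178),(5,95)],'w3',[(128,57),(163,146),(48,178),(5,95)],.02)
print('hole',onz(W['w3'],(48,129),.02))
go(.4385,-.3775,.12,39)
```

```text
lidsq tri mean [ 0.4403 -0.3794  0.0163]
   w1 [ 0.4403 -0.3781] [0.0449 0.0529 0.0473 0.0494] [42.2 41.5 38.  38.9]
   w2 [ 0.4407 -0.3784] [0.0449 0.0515 0.0472 0.0495] [45.8 47.1 43.4 44.6]
lidob tri mean [ 0.457  -0.0969  0.0132]
   w1 [ 0.4573 -0.099 ] [0.0662 0.0416 0.0676 0.0435] [55.1 55.4 56.7 53.6]
   w2 [ 0.4585 -0.0988] [0.0669 0.0415 0.0675 0.0422] [54.9 56.4 55.6 55.5]
potsq tri mean [ 0.5895 -0.2871  0.0452]
   w2 [ 0.5893 -0.2867] [0.0457 0.049  0.0456 0.0497] [39.7 39.2 40.6 39.3]
   w3 [ 0.5898 -0.286 ] [0.0446 0.0492 0.0485 0.0493] [39.  40.6 39.  36. ]
potob tri mean [ 0.5592 -0.0937  0.048 ]
   w2 [ 0.5592 -0.0936] [0.0413 0.0665 0.0438 0.0659] [79.4 78.  78.6 75.8]
   w3 [ 0.5596 -0.0937] [0.0411 0.0674 0.0416 0.0666] [80.  76.4 78.8 75.9]
panel tri mean [ 0.6006 -0.1368  0.3932]
   w3 [0.569  0.0976] [0.0886 0.1305 0.0873 0.1312] [14.4 15.1 14.9 15.7]
   w3 [0.569  0.0976] [0.0886 0.1305 0.0873 0.1312] [14.4 15.1 14.9 15.7]
hole [0.56076307 0.13771629 0.02      ]
t 3.6333 pos [ 0.5242 -0.1378  0.2513] yaw -0.07 tilt [-0.0001 -0.    ] q6 1.178 F [-0.6 -0.1  0.6]
shift mm [-85.4 239.8 131.3] turn z rad -0.682
```

Heights check out: pot rims about 45–48 mm, lid plates about 13–16 mm against 18 nominal, within calibration error. I'll take the oblong lid first since it is closest.

```bash
python3 -m crank '[[-33,-20,0,0,0,0,0.2],[-33,-20,0,0,0,0,0.2],[0,0,10,0,0,-0.12,0.2],[0,0,10,0,0,-0.12,0.2],[0,0,10,0,0,-0.12,0.2],[0,0,10,0,0,-0.12,0.2],[0,0,10,0,0,-0.12,0.2],[0,0,10,0,0,-0.12,0.2],[0,0,10,0,0,-0.12,0.2],[0,0,10,0,0,-0.12,0.2]]' 40
python3 - <<'E'
from meas import *
c,_=wshot('w4'); go(.4575,-.0985,.022,55)
h=[rect(c,h,.018) for h in blobs('w4',(30,150))]; print(h)
print(cv2.cvtColor(load('w4')[180:181,320:321],cv2.COLOR_RGB2HSV))
E
```

```text
t: 4.47
tool_pos: [0.4583, -0.0974, 0.1709]
tool_rot: [2.783, 1.458, 0.0]
contact_force: [0.3, -0.3, 0.0]
opening: 0.0513
grip_force: 0.0
t 4.5167 pos [ 0.4571 -0.097   0.1685] yaw 55.5 tilt [-0.0034  0.0013] q6 0.234 F [-1.   0.3 -2.4]
shift mm [ -0.9   1.7 146.5] turn z rad 0.0087
[array([ 608.5, -274.4,   72.5,   22.5,  -34.5]), array([ 565.3, -198.5,   60.6,   42.1,  -78.2]), array([458.1, -98. ,  67.7,  43.5,  56.1]), array([565.9, -98. ,  66.6,  41.2, -12.8]), array([558.5, -77.1,  85.1,  40.1,  18.8]), array([ 690.2, -121.4,   67. ,   26.4,  -68. ])]
[[[ 13  33 141]]]
```

View pics/w4.png

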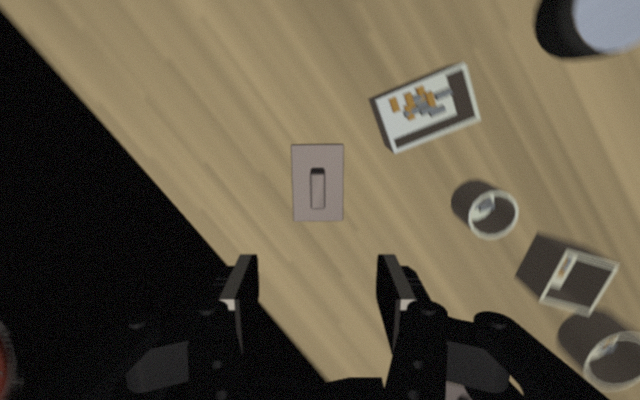

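The lid is centred and aligned at (318,182). Descending and gripping.

```bash
python3 -m crank '[[0,0,28,0,0,0,0.2],[0,0,28,0,0,0,0.2],[0,0,28,0,0,0,0.2],[0,0,28,0,0,0,0.2],[0,0,28,0,0,0,0.2],[0,0,9,0,0,0,0.2],[0,0,0,0,0,0,0.2],[0,0,0,0,0,0,0.2],[0,0,0,0,0,0,-1],[0,0,0,0,0,0,-1]]' 50
python3 -m crank '[[0,0,0,0,0,0,-1],[0,0,0,0,0,0,-1],[0,0,0,0,0,0,-1],[0,0,0,0,0,0,-1],[0,0,-25,0,0,0,-1],[0,0,-25,0,0,0,-1],[0,0,-25,0,0,0,-1],[0,0,-25,0,0,0,-1],[0,0,0,0,0,0,-1],[0,0,0,0,0,0,-1]]'
python3 -c "
from h import *
go(.559,-.093,.062,-13)"
```

```text
t: 5.35
tool_pos: [0.4602, -0.0978, 0.0246]
tool_rot: [2.784, 1.448, 0.004]
contact_force: [0.7, 0.8, -0.1]
opening: 0.0277
grip_force: 0.0
t: 6.18
tool_pos: [0.4595, -0.0975, 0.1241]
tool_rot: [2.784, 1.449, 0.004]
contact_force: [-0.0, -0.2, -0.7]
opening: 0.0109
grip_force: 50.5
t 6.1833 pos [ 0.4595 -0.0975  0.1241] yaw 55.0 tilt [ 0.0037 -0.0014] q6 0.243 F [-0.  -0.2 -0.7]
shift mm [60.7 78.7 62.5] turn z rad 1.1867
```

```bash
python3 -m crank '[[20,26,0,0,0,0,-1],[20,26,0,0,0,0,-1],[20,26,0,0,0,0,-1],[0,0,0,0,0,0.119,-1],[0,0,0,0,0,0.119,-1],[0,0,0,0,0,0.119,-1],[0,0,0,0,0,0.119,-1],[0,0,0,0,0,0.119,-1],[0,0,0,0,0,0.119,-1],[0,0,0,0,0,0.119,-1]]'
python3 -m crank '[[0,0,0,0,0,0.119,-1],[0,0,0,0,0,0.119,-1],[0,0,0,0,0,0.116,-1],[0,0,0,0,0,0,-1],[0,0,0,0,0,0,-1],[0,0,0,0,0,0,-1],[0,0,0,0,0,0,-1],[0,0,0,0,0,0,-1],[0,0,0,0,0,0,-1],[0,0,0,0,0,0,-1]]'
python3 - <<'E'
from meas import *
c,_=wshot('w5'); go(.559,-.093,.062,-13)
o=ctrl.get_obs();print(o['opening'],o['grip_force'])
for lo in((20,120),(120,256)):
  for h in blobs('w5',lo): print(h.mean(0).round(),rect(c,h,.107+.01),rect(c,h,.048))
E
```

```text
t: 7.02
tool_pos: [0.5552, -0.0922, 0.1198]
tool_rot: [-3.134, -0.19, 0.006]
contact_force: [-0.4, -0.4, -0.5]
opening: 0.0104
grip_force: 50.5
t: 7.85
tool_pos: [0.5567, -0.0927, 0.1223]
tool_rot: [3.121, -0.355, 0.0]
contact_force: [-0.1, 0.2, -1.1]
opening: 0.0113
grip_force: 31.0
t 7.9 pos [ 0.5567 -0.0927  0.1224] yaw -13.0 tilt [ 0.0001 -0.    ] q6 1.501 F [-0.8  0.6 -0.4]
shift mm [ 2.3 -0.2 60.4] turn z rad 0.0001
0.011324552927597884 30.9898442029953
[319. 208.] [580.1 -97.3  44.4  43.2 -13. ] [556.2 -92.   65.2  63.4 -13. ]
[317. 155.] [ 605.5 -103.4   27.     3.8   77. ] [ 593.6 -101.    39.7    5.5   77. ]
[480. 178.] [ 580.9 -167.7   23.2   17.9  -39.1] [ 557.4 -195.3   34.1   26.2  -39.1]
[139. 200.] [604.9 -23.   54.1   4.4  14.9] [592.6  17.1  79.4   6.5  14.9]
[443. 159.] [ 592.1 -154.6   23.6   14.8  -41. ] [ 573.8 -176.2   34.7   21.8  -41. ]
[626. 115.] [ 601.7 -224.    37.5   12.8    2.4] [ 587.9 -278.1   55.1   18.7    2.4]
[594.  77.] [ 604.7 -210.3   44.6   35.2   -5. ] [ 592.4 -257.9   65.4   51.6   -5. ]
[291.  19.] [ 657.2 -103.1   38.    13.    77.1] [ 669.5 -100.5   55.8   19.1   77.1]
[34. 33.] [675.7  -7.   21.3  19.1  77.7] [696.6  40.7  31.3  28.   77.7]
[316. 174.] [ 596.4 -101.1   29.1   15.2   77. ] [580.1 -97.5  42.8  22.3  77. ]
[100. 202.] [595.4  12.3  69.1  54.6 -75.1] [578.7  69.  101.5  80.1 -75.1]
[479. 175.] [ 582.4 -165.8   26.5   26.2   -6.9] [ 559.6 -192.6   38.9   38.4   -6.9]
[610. 110.] [ 601.2 -228.4   32.7   28.4   37.9] [ 587.1 -284.5   47.9   41.7   37.9]
[286.  16.] [ 658.9 -102.6   34.     9.9   77.1] [672.  -99.7  50.   14.5  77.1]
```

View pics/w5.png

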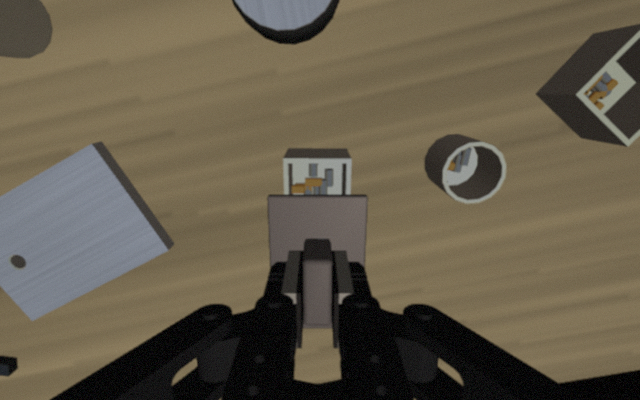

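The lid is held straight over the pot, with its front edge at row 195 spanning cols 267–367. The pot's far rim edge is at row 156, cols 284–351. The grip dipped to 31 N, so I'll check for slip from these edges.

Run:
```python
from meas import *
c=wcam('w5');a=np.load('pics/w5.npy');M=R.from_rotvec(a[3:]).as_matrix()
loc=lambda P:(M.T@(P-a[:3])*1000).round(1)
for z in(.1124,.1158,.119): print(z,loc(onz(c,(267.5,195.5),z)),loc(onz(c,(366.5,195.5),z)))
print('pot far rim',loc(onz(c,(284,156),.048)),loc(onz(c,(351,156),.048)),'bar top front',loc(onz(c,(304,240),.14)),loc(onz(c,(331,240),.14)))
```

```text
0.1124 [ 30.9 -23.1   9.9] [30.9 20.8  9.9]
0.1158 [ 31.9 -22.6   6.5] [31.9 20.3  6.5]
0.119 [ 32.9 -22.1   3.3] [32.9 19.8  3.3]
pot far rim [ 36.9 -21.2  74.3] [36.9 19.6 74.3] bar top front [ 21.6  -6.1 -17.7] [ 21.6   4.1 -17.7]
```

```bash
python3 -m crank '[[5,0,0,0,0,0,-1],[0,0,10,0,0,0,-1],[0,0,10,0,0,0,-1],[0,0,10,0,0,0,-1],[0,0,10,0,0,0,-1],[0,0,10,0,0,0,-1],[0,0,0,0,0,0,-1],[0,0,0,0,0,0,-1],[0,0,0,0,0,0,-1],[0,0,0,0,0,0,-1]]'
python3 - <<'E'
from meas import *
c,im=wshot('w6'); go(.559,-.093,.062,-13)
save(cv2.resize(im[140:300,210:430],None,fx=3,fy=3),'c6')
E
```

```text
t: 8.73
tool_pos: [0.5621, -0.094, 0.0731]
tool_rot: [3.121, -0.356, 0.002]
contact_force: [-0.0, -0.2, 0.2]
opening: 0.0108
grip_force: 55.0
t 8.7833 pos [ 0.5622 -0.094   0.0731] yaw -13.01 tilt [ 0.0015 -0.0004] q6 1.502 F [ 0.4 -0.2 -0.2]
shift mm [-3.3 -0.3 11.1] turn z rad -0.0002
```

View pics/c6.png

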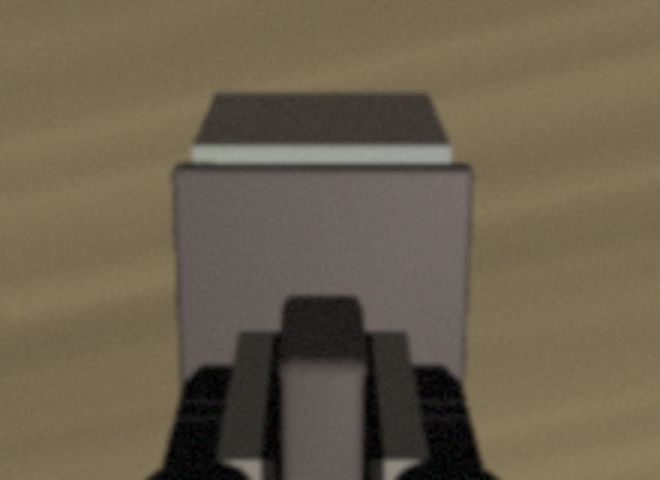

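Run:
```python
from meas import *
c=wcam('w6');a=np.load('pics/w6.npy');M=R.from_rotvec(a[3:]).as_matrix()
loc=lambda P:(M.T@(P-a[:3])*1000).round(1)
for z in(.0632,.0665): print(z,loc(onz(c,(268.3,195.7),z)),loc(onz(c,(367.3,195.7),z)))
for z in (.045,.048):print('pot far rim',loc(onz(c,(274,187.7),z)),loc(onz(c,(360.7,187.7),z)))
```

```text
0.0632 [ 30.9 -22.7   9.9] [30.8 21.1  9.9]
0.0665 [ 31.8 -22.2   6.6] [31.8 20.7  6.6]
pot far rim [ 29.5 -22.3  28.1] [29.5 20.4 28.1]
pot far rim [ 30.4 -22.   25.1] [30.3 20.  25.1]
```

Centred to within 1 mm. Lowering.

```bash
python3 -m crank '[[0,0,3,0,0,0,-1],[0,0,3,0,0,0,-1],[0,0,2,0,0,0,-1],[0,0,1,0,0,0,-1],[0,0,1,0,0,0,-1],[0,0,1,0,0,0,-1],[0,0,1,0,0,0,-1],[0,0,0,0,0,0,-1],[0,0,0,0,0,0,-1],[0,0,0,0,0,0,-1]]' 30
```

```text
t: 9.62
tool_pos: [0.5616, -0.0938, 0.0604]
tool_rot: [3.121, -0.356, 0.0]
contact_force: [0.4, -0.3, -1.0]
opening: 0.0105
grip_force: 55.0
```

```bash
python3 -m crank '[[0,0,1,0,0,0,-1],[0,0,1,0,0,0,-1],[0,0,0.5,0,0,0,-1],[0,0,0,0,0,0,-1],[0,0,0,0,0,0,-1],[0,0,0,0,0,0,-1],[0,0,0,0,0,0,-1],[0,0,0,0,0,0,-1],[0,0,0,0,0,0,-1],[0,0,0,0,0,0,-1]]'
```

```text
t: 10.45
tool_pos: [0.5617, -0.0938, 0.0582]
tool_rot: [3.121, -0.356, 0.0]
contact_force: [-2.2, 1.0, 5.0]
opening: 0.0105
grip_force: 55.8
```

Seated, with 5 N contact at the expected height. Release and go to the square lid.

```bash
python3 -m crank '[[0,0,0,0,0,0,0],[0,0,0,0,0,0,0],[0,0,0,0,0,0,0],[0,0,0,0,0,0,0],[0,0,-30,0,0,0,0],[0,0,-40,0,0,0,0],[0,0,-40,0,0,0,0],[-7,38,0,0,0,0,0.2],[-7,38,0,0,0,0,0.2],[-7,38,0,0,0,0,0.2]]'
python3 -m crank '[[-7,38,0,0,0,0,0.2],[-7,38,0,0,0,0,0.2],[-7,38,0,0,0,0,0.2],[-7,38,0,0,0,0,0.2],[-6,38,0,0,0,0,0.2],[0,0,0,0,0,-0.1156,0.2],[0,0,0,0,0,-0.1156,0.2],[0,0,0,0,0,-0.1156,0.2],[0,0,0,0,0,-0.1156,0.2],[0,0,0,0,0,-0.1156,0.2]]'
python3 -m crank '[[0,0,0,0,0,-0.1156,0.2],[0,0,0,0,0,-0.1156,0.2],[0,0,0,0,0,-0.1156,0.2],[0,0,0,0,0,0,0.2],[0,0,0,0,0,0,0.2],[0,0,0,0,0,0,0.2],[0,0,0,0,0,0,0.2],[0,0,0,0,0,0,0.2],[0,0,0,0,0,0,0.2],[0,0,0,0,0,0,0.2]]'
python3 - <<'E'
from meas import *
c,im=wshot('w7'); go(.4395,-.378,.022,40)
for lo in((30,256),):
  for h in blobs('w7',lo): print(h.mean(0).round(),rect(c,h,.018))
b=cv2.resize(get_image('top')[120:240,330:480],(500,400),interpolation=cv2.INTER_CUBIC)
save(np.hstack([im[0:400,140:500][:, :300],b]),'c7')
E
```

```text
t: 11.28
tool_pos: [0.5155, -0.2011, 0.1691]
tool_rot: [3.121, -0.353, 0.004]
contact_force: [0.3, 0.5, -0.4]
opening: 0.0514
grip_force: 0.0
t: 12.12
tool_pos: [0.4393, -0.3777, 0.1674]
tool_rot: [-3.092, -0.556, 0.0]
contact_force: [0.3, -0.6, 0.6]
opening: 0.0512
grip_force: 0.0
t: 12.95
tool_pos: [0.4395, -0.3776, 0.1678]
tool_rot: [-2.953, -1.073, -0.0]
contact_force: [-0.4, -0.2, 0.0]
opening: 0.0516
grip_force: 0.0
t 13.0 pos [ 0.4395 -0.3776  0.1678] yaw 39.96 tilt [ 0. -0.] q6 0.035 F [ 0.  -0.2  0.1]
shift mm [ -0.3   0.3 145.8] turn z rad -0.0008
[320. 184.] [ 439.8 -379.7   50.    49.9   38.8]
[458.  52.] [ 590.3 -388.7   75.3   58.2  -50.5]
```

View pics/c7.png

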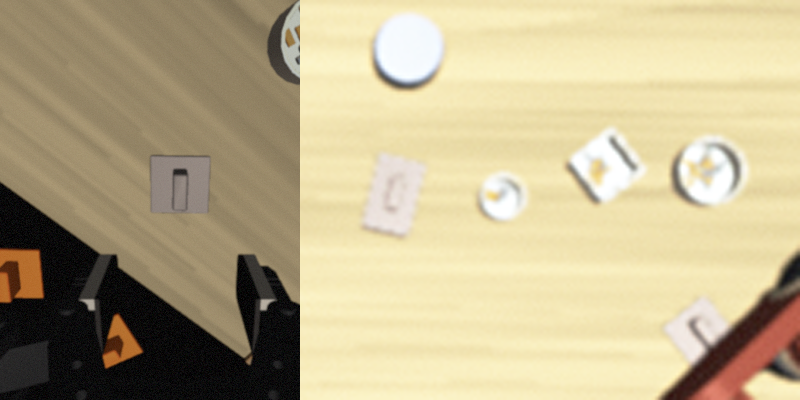

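The oblong lid sits on its pot (top crop), and the square lid is aligned under the gripper. Gripping.

```bash
python3 -m crank '[[-1,1.5,28,0,0,0.02,0.2],[0,0,28,0,0,0,0.2],[0,0,28,0,0,0,0.2],[0,0,28,0,0,0,0.2],[0,0,24,0,0,0,0.2],[0,0,8,0,0,0,0.2],[0,0,0,0,0,0,0.2],[0,0,0,0,0,0,0.2],[0,0,0,0,0,0,-1],[0,0,0,0,0,0,-1]]' 50
python3 -m crank '[[0,0,0,0,0,0,-1],[0,0,0,0,0,0,-1],[0,0,0,0,0,0,-1],[0,0,0,0,0,0,-1],[0,0,-25,0,0,0,-1],[0,0,-25,0,0,0,-1],[0,0,-25,0,0,0,-1],[0,0,-25,0,0,0,-1],[0,0,0,0,0,0,-1],[0,0,0,0,0,0,-1]]'
python3 -c "
from h import *
go(.589,-.287,.073,38.5)"
```

```text
t: 13.88
tool_pos: [0.4409, -0.3808, 0.0262]
tool_rot: [2.959, 1.043, 0.002]
contact_force: [-0.1, -0.1, -1.3]
opening: 0.028
grip_force: 0.0
t: 14.72
tool_pos: [0.4405, -0.3802, 0.1256]
tool_rot: [2.96, 1.043, 0.002]
contact_force: [0.1, 0.2, -0.3]
opening: 0.011
grip_force: 51.0
t 14.7167 pos [ 0.4405 -0.3802  0.1256] yaw 38.83 tilt [ 0.0025 -0.0028] q6 0.053 F [ 0.1  0.2 -0.3]
shift mm [174.2  20.3  52.7] turn z rad 0.0058
```

```bash
python3 -m crank '[[35,4,0,0,0,0,-1],[35,4,0,0,0,0,-1],[35,4,0,0,0,0,-1],[35,4,0,0,0,0,-1],[35,4,0,0,0,0,-1],[0,0,15,0,0,0,-1],[0,0,15,0,0,0,-1],[0,0,15,0,0,0,-1],[0,0,0,0,0,0,-1],[0,0,0,0,0,0,-1]]'
python3 -m crank '[[0,0,2,0,0,0,-1],[0,0,2,0,0,0,-1],[0,0,0,0,0,0,-1],[0,0,0,0,0,0,-1],[0,0,0,0,0,0,-1],[0,0,0,0,0,0,-1],[0,0,0,0,0,0,-1],[0,0,0,0,0,0,-1],[0,0,0,0,0,0,-1],[0,0,0,0,0,0,-1]]'
python3 - <<'E'
from meas import *
c,im=wshot('w8'); go(.589,-.287,.0596,38.5)
save(cv2.resize(im[140:300,210:430],None,fx=3,fy=3),'c8')
E
```

```text
t: 15.55
tool_pos: [0.5859, -0.285, 0.0755]
tool_rot: [-2.959, -1.04, 0.006]
contact_force: [-0.3, 0.1, -0.2]
opening: 0.0107
grip_force: 50.9
t: 16.38
tool_pos: [0.5886, -0.2852, 0.0748]
tool_rot: [-2.963, -1.044, 0.0]
contact_force: [0.5, -0.6, -1.1]
opening: 0.0104
grip_force: 50.9
t 16.4333 pos [ 0.5886 -0.2852  0.0748] yaw 38.84 tilt [-0.      0.0001] q6 0.328 F [0.8 0.3 0.7]
shift mm [-0.8  1.7 15.2] turn z rad 0.0058
```

View pics/c8.png

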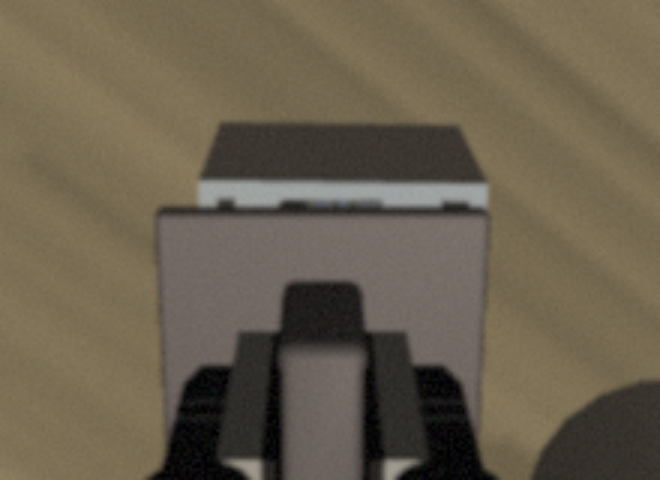

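Run:
```python
from meas import *
c=wcam('w8');a=np.load('pics/w8.npy');M=R.from_rotvec(a[3:]).as_matrix()
loc=lambda P:(M.T@(P-a[:3])*1000).round(1)
for z in(.0648,.0672): print(z,loc(onz(c,(262.3,210.3),z)),loc(onz(c,(372.3,210.3),z)))
for z in (.048,):print('pot far rim',loc(onz(c,(276,200),z)),loc(onz(c,(373,200),z)))
```

```text
0.0648 [ 25.  -25.6  10. ] [25.  23.8 10. ]
0.0672 [ 25.8 -25.2   7.6] [25.8 23.4  7.6]
pot far rim [ 24.6 -21.3  26.8] [24.6 26.6 26.8]
```

```bash
python3 -m crank '[[0.3,3.5,0,0,0,0,-1],[0,0,0,0,0,0,-1],[0,0,3,0,0,0,-1],[0,0,3,0,0,0,-1],[0,0,2,0,0,0,-1],[0,0,2,0,0,0,-1],[0,0,2,0,0,0,-1],[0,0,0,0,0,0,-1],[0,0,0,0,0,0,-1],[0,0,0,0,0,0,-1]]'
python3 -m crank '[[0,0,1,0,0,0,-1],[0,0,1,0,0,0,-1],[0,0,1,0,0,0,-1],[0,0,0,0,0,0,-1],[0,0,0,0,0,0,-1],[0,0,0,0,0,0,-1],[0,0,0,0,0,0,-1],[0,0,0,0,0,0,-1],[0,0,0,0,0,0,-1],[0,0,0,0,0,0,-1]]'
```

```text
t: 17.27
tool_pos: [0.5911, -0.2878, 0.0629]
tool_rot: [2.963, 1.044, 0.0]
contact_force: [-0.7, -0.3, -0.3]
opening: 0.0105
grip_force: 50.9
t: 18.1
tool_pos: [0.5911, -0.2878, 0.0598]
tool_rot: [2.963, 1.044, 0.0]
contact_force: [-0.1, -0.5, -0.9]
opening: 0.0107
grip_force: 51.0
```

```bash
python3 -m crank '[[0,0,1,0,0,0,-1],[0,0,0,0,0,0,-1],[0,0,0,0,0,0,0],[0,0,0,0,0,0,0],[0,0,0,0,0,0,0],[0,0,0,0,0,0,0],[0,0,-30,0,0,0,0],[0,0,-40,0,0,0,0],[0,0,-40,0,0,0,0],[0,0,-40,0,0,0,0]]'
python3 -m crank '[[0,0,-35,0,0,0,0],[0,0,-35,0,0,0,0],[16,-33.4,0,0,0,0,0],[16,-33.4,0,0,0,0,0],[16,-33.4,0,0,0,0,0],[16,-33.4,0,0,0,0,0],[16,-33.4,0,0,0,0,0],[16,-33.4,0,0,0,0,0],[16,-33.4,0,0,0,0,0],[16,-33.4,0,0,0,0,0]]'
python3 -m crank '[[16,-33.4,0,0,0,0,0],[16,-33.4,0,0,0,0,0],[16,-33.4,0,0,0,0,0],[16,-33.4,0,0,0,0,0],[16,-33.4,0,0,0,0,0],[0,0,0,0,0,-0.109,0],[0,0,0,0,0,-0.109,0],[0,0,0,0,0,-0.109,0],[0,0,0,0,0,-0.109,0],[0,0,0,0,0,-0.109,0]]'
python3 -m crank '[[0,0,0,0,0,-0.109,0],[0,0,0,0,0,-0.109,0],[0,0,0,0,0,-0.109,0],[0,0,0,0,0,-0.109,0],[0,0,0,0,0,0,0],[0,0,0,0,0,0,0],[0,0,0,0,0,0,0],[0,0,0,0,0,0,0],[0,0,0,0,0,0,0],[0,0,0,0,0,0,0]]'
python3 - <<'E'
from meas import *
c,im=wshot('w9'); go(.58,.05,.06,105)
save(get_image('side'),'side1')
E
```

```text
t: 18.93
tool_pos: [0.5905, -0.2875, 0.2098]
tool_rot: [-2.962, -1.044, 0.001]
contact_force: [1.0, -0.6, 0.0]
opening: 0.0428
grip_force: 0.0
t: 19.77
tool_pos: [0.5224, 0.0022, 0.2787]
tool_rot: [2.963, 1.044, 0.0]
contact_force: [0.1, -0.0, 0.3]
opening: 0.0427
grip_force: 0.0
t: 20.6
tool_pos: [0.4806, 0.1811, 0.2786]
tool_rot: [-2.567, -1.811, 0.0]
contact_force: [0.6, -0.8, -0.1]
opening: 0.0424
grip_force: 0.0
t: 21.43
tool_pos: [0.4808, 0.1809, 0.2788]
tool_rot: [2.122, 2.316, -0.0]
contact_force: [0.4, -0.2, -0.2]
opening: 0.0424
grip_force: 0.0
t 21.4833 pos [0.4808 0.1809 0.2788] yaw 95.01 tilt [-0.  0.] q6 0.127 F [-0.1  0.3  0.8]
shift mm [-139.    87.4  218.8] turn z rad -0.1744
```

View pics/w9.png

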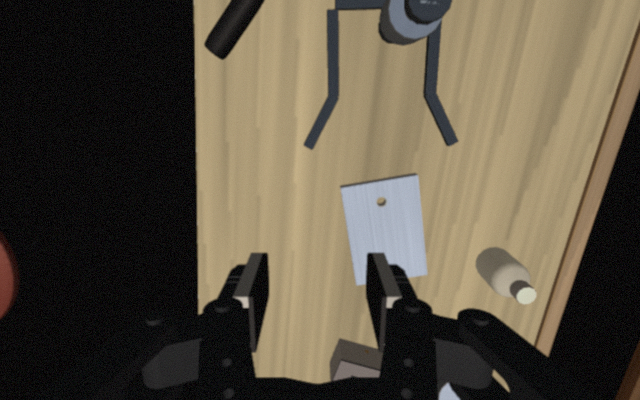

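w9 shows the guides at cols ~333 and ~433 with kinks at row ~95, the mouth tips at (308,148) and (453,143), the panel hole at (381,201), and the knob at about (428,5). I'll fit the tapper frame from the guide edges.

Run:
```python
from meas import *
c=wcam('w9'); im=load('w9'); V=im.max(2).astype(int)
L=[];Rr=[]
for r in range(45,88,3):
    row=V[r]; 
    l=[x for x in range(322,350) if row[x]<75]; g=[x for x in range(418,446) if row[x]<75]
    if l and g: L.append((max(l)+.5,r));Rr.append((min(g)-.5,r))
print(L[::3],Rr[::3])
P=np.array([onz(c,u,.018)[:2] for u in L]);Q=np.array([onz(c,u,.018)[:2] for u in Rr])
for A in(P,Q):
    d=np.linalg.svd(A-A.mean(0))[2][0]; print('yaw',np.degrees(np.arctan2(d[1],d[0]))%180,A.mean(0).round(4))
yaw=[]
d=np.linalg.svd(np.r_[P-P.mean(0),Q-Q.mean(0)])[2][0]; d*=np.sign(d[1]); n=np.array([-d[1],d[0]])
print('axis yaw',np.degrees(np.arctan2(d[1],d[0])),'width',abs((P.mean(0)-Q.mean(0))@n), 'mid on n',((P.mean(0)+Q.mean(0))/2).round(4))
for u in [(338,96),(426,96),(305,146),(456,141)]: print(u,onz(c,u,.018).round(4))
# panel
hs=[h for h in blobs('w9',(60,256))]
for h in hs: print(h.mean(0).round(),rect(c,h,.02))
for u in [(341,186),(417,174),(427,275),(357,285),(381,201)]: print('panel',onz(c,u,.02).round(4))
# knob: triangulate side? top
t=cam('top'); print('knob-ish from wrist z.22',onz(c,(428,5),.222).round(4))
```

```text
[(337.5, 45), (337.5, 54), (337.5, 63), (337.5, 72), (337.5, 81)] [(426.5, 45), (425.5, 54), (425.5, 63), (424.5, 72), (423.5, 81)]
yaw 95.97413353236006 [0.4933 0.2825]
yaw 96.01426187413661 [0.5848 0.2903]
axis yaw 95.99416393800037 width 0.09190004814177567 mid on n [0.539  0.2864]
(338, 96) [0.4969 0.2526 0.018 ]
(426, 96) [0.5914 0.2607 0.018 ]
(305, 146) [0.4655 0.1958 0.018 ]
(456, 141) [0.6334 0.2158 0.018 ]
[382. 206.] [568.2 110.7 111.5  92.1 -75.1]
[439. 100.] [605.7 256.9 103.8  20.6 -66. ]
[324. 100.] [485.3 250.7 117.3  24.8  82. ]
[431.  11.] [580.3 342.3  40.3  17.8   4.7]
[411.  26.] [565.2 328.3  62.7  31.6 -19. ]
panel [0.5107 0.1535 0.02  ]
panel [0.5959 0.1751 0.02  ]
panel [0.6303 0.048  0.02  ]
panel [0.5446 0.0262 0.02  ]
panel [0.5594 0.1394 0.02  ]
knob-ish from wrist z.22 [0.5252 0.302  0.222 ]
```

Tapper axis yaw is 96.0°, spindle at about (0.537, 0.316), and guide width 92 mm against 93 nominal. The panel centre is (0.570, 0.099) at yaw 104.9°, 179 mm short and 10 mm off line, all within the stated ranges. I'll go behind the panel with two spread fingers.

```bash
python3 -m crank '[[-36,19.4,0,0,0,0,0.3],[-36,19.4,0,0,0,0,0.3],[-36,19.4,0,0,0,0,0.3],[-36,19.4,0,0,0,0,0.3],[-36,19.4,0,0,0,0,0.3],[0,0,20,0,0,-0.0864,0.3],[0,0,20,0,0,-0.0864,0.3],[0,0,35,0,0,0,0.3],[0,0,35,0,0,0,0.3],[0,0,35,0,0,0,0.3]]'
python3 -m crank '[[0,0,25,0,0,0,0.3],[0,0,25,0,0,0,0.3],[0,0,25,0,0,0,0.3],[0,0,15,0,0,0,0.3],[0,0,15,0,0,0,0.3],[0,0,0,0,0,0,0.3],[0,0,0,0,0,0,0.3],[0,0,0,0,0,0,0.3],[0,0,0,0,0,0,0.3],[0,0,0,0,0,0,0.3]]'
python3 - <<'E'
from meas import *
c,im=wshot('w10'); go(.593,.010,.012,104.9)
hsv=cv2.cvtColor(im,cv2.COLOR_RGB2HSV); S=hsv[...,1];V=hsv[...,2]
m=((S<60)&(V>60)).astype('uint8');m[:,:200]=0;m[:,450:]=0
ks=cv2.findContours(m,cv2.RETR_EXTERNAL,cv2.CHAIN_APPROX_SIMPLE)[0]
k=max(ks,key=cv2.contourArea); b=cv2.approxPolyDP(cv2.convexHull(k),6,True)[:,0];print(b.tolist())
print([onz(c,u,.02).round(4).tolist() for u in b])
E
```

```text
t: 22.37
tool_pos: [0.5935, 0.0098, 0.1328]
tool_rot: [1.914, 2.49, 0.001]
contact_force: [-0.2, -0.5, 0.5]
opening: 0.0554
grip_force: 0.0
t: 23.2
tool_pos: [0.5944, 0.0099, 0.0305]
tool_rot: [1.912, 2.489, 0.002]
contact_force: [-0.2, -0.4, -0.7]
opening: 0.0557
grip_force: 0.0
t 23.25 pos [0.5942 0.01   0.0302] yaw 104.94 tilt [ 0.0024 -0.0003] q6 -0.369 F [-0.6  0.3 -0. ]
shift mm [ 0.3 -1.2 18.2] turn z rad 0.0006
[[436, 0], [417, 204], [216, 203], [200, 0]]
[[0.6098, 0.1272, 0.02], [0.6304, 0.0489, 0.02], [0.5434, 0.0263, 0.02], [0.5237, 0.1043, 0.02]]
```

Rear edge is 28.5 mm ahead, square to the tool and centred. Descending to feel the pad.

```bash
python3 -m crank '[[0,0,5,0,0,0,0.3],[0,0,5,0,0,0,0.3],[0,0,5,0,0,0,0.3],[0,0,2,0,0,0,0.3],[0,0,1,0,0,0,0.3],[0,0,1,0,0,0,0.3],[0,0,0,0,0,0,0.3],[0,0,0,0,0,0,0.3],[0,0,0,0,0,0,0.3],[0,0,0,0,0,0,0.3]]'
```

```text
t: 24.08
tool_pos: [0.5934, 0.0101, 0.0101]
tool_rot: [1.914, 2.491, 0.0]
contact_force: [0.4, -0.2, -0.3]
opening: 0.0553
grip_force: 0.0
```

```bash
python3 -m crank '[[0,0,1,0,0,0,0.3],[0,0,0,0,0,0,0.3],[0,0,1,0,0,0,0.3],[0,0,0,0,0,0,0.3],[0,0,1,0,0,0,0.3],[0,0,0,0,0,0,0.3],[0,0,0,0,0,0,0.3],[0,0,0,0,0,0,0.3],[0,0,0,0,0,0,0.3],[0,0,0,0,0,0,0.3]]'
```

```text
t: 24.92
tool_pos: [0.5933, 0.0101, 0.0069]
tool_rot: [1.914, 2.491, 0.0]
contact_force: [-0.8, -0.4, 0.0]
opening: 0.0553
grip_force: 0.0
```

```bash
python3 -m crank '[[6,0,0,0,0,0,0.3],[5,0,0,0,0,0,0.3],[2,0,0,0,0,0,0.3],[2,0,0,0,0,0,0.3],[2,0,0,0,0,0,0.3],[2,0,0,0,0,0,0.3],[0,0,0,0,0,0,0.3],[0,0,0,0,0,0,0.3],[0,0,0,0,0,0,0.3],[0,0,0,0,0,0,0.3]]'
python3 -m crank '[[3,-0.3,0,0,0,0,0.3],[5,-0.6,0,0,0,0,0.3],[5,-0.6,0,0,0,0,0.3],[5,-0.6,0,0,0,0,0.3],[5,-0.6,0,0,0,0,0.3],[5,-0.6,0,0,0,0,0.3],[5,-0.6,0,0,0,0,0.3],[5,-0.6,0,0,0,0,0.3],[4,-0.6,0,0,0,0,0.3],[2,-0.6,0,0,0,0,0.3]]'
python3 - <<'E'
from meas import *
c,im=wshot('w11'); go(.549,.201,.007,96)
hsv=cv2.cvtColor(im,cv2.COLOR_RGB2HSV); S=hsv[...,1];V=hsv[...,2]
m=((S<60)&(V>60)).astype('uint8');m[:,:190]=0;m[:,455:]=0
k=max(cv2.findContours(m,cv2.RETR_EXTERNAL,cv2.CHAIN_APPROX_SIMPLE)[0],key=cv2.contourArea); b=cv2.approxPolyDP(cv2.convexHull(k),6,True)[:,0];print(b.tolist())
print([onz(c,u,.02).round(4).tolist() for u in b])
E
```

```text
t: 25.75
tool_pos: [0.5883, 0.0285, 0.0068]
tool_rot: [-1.914, -2.491, -0.0]
contact_force: [-0.2, 0.1, 0.4]
opening: 0.0557
grip_force: 0.0
t: 26.58
tool_pos: [0.5714, 0.0701, 0.0069]
tool_rot: [1.913, 2.492, 0.001]
contact_force: [2.2, -1.8, -0.6]
opening: 0.0555
grip_force: 1.1
t 26.6333 pos [0.5712 0.0703 0.0069] yaw 104.96 tilt [0.     0.0005] q6 -0.268 F [-0.4  0.1 -0.7]
shift mm [ 1.32e+02  1.23e+01 -1.00e-01] turn z rad 0.1564
[[454, 0], [433, 259], [208, 261], [190, 96], [190, 0]]
[[0.5868, 0.1823, 0.02], [0.6126, 0.0946, 0.02], [0.5264, 0.0707, 0.02], [0.5098, 0.1315, 0.02], [0.5054, 0.1606, 0.02]]
```

The panel follows the fingers: rear edge square, lateral error 8 mm, 131 mm to go. Now turning to 96° while pushing.

```bash
python3 -m crank '[[3,-0.4,0,0,0,0.016,0.3],[4,-0.4,0,0,0,0.016,0.3],[4,-0.4,0,0,0,0.016,0.3],[4,-0.4,0,0,0,0.016,0.3],[4,-0.4,0,0,0,0.016,0.3],[4,-0.4,0,0,0,0.016,0.3],[4,-0.4,0,0,0,0.016,0.3],[4,-0.4,0,0,0,0.016,0.3],[3,-0.4,0,0,0,0.016,0.3],[2,-0.4,0,0,0,0.012,0.3]]'
python3 - <<'E'
from meas import *
c,im=wshot('w12'); go(.549,.201,.007,96)
hsv=cv2.cvtColor(im,cv2.COLOR_RGB2HSV); S=hsv[...,1].astype(int);V=hsv[...,2].astype(int)
# panel side edges + guide inner edges by row
for r in (20,50,80,110,140,170,200):
    g=((S[r]<60)&(V[r]>60)); xs=np.where(g[200:440])[0]+200
    dk=V[r]<60; 
    l=[x for x in range(0,xs.min()) if dk[x]]; q=[x for x in range(xs.max()+1,640) if dk[x]]
    print(r,xs.min(),xs.max(),onz(c,(xs.min(),r),.02)[:2].round(4),onz(c,(xs.max()+1,r),.02)[:2].round(4),l[-1:],q[:1])
E
```

```text
t: 27.47
tool_pos: [0.5605, 0.1045, 0.0068]
tool_rot: [-2.103, -2.333, 0.0]
contact_force: [-0.4, -2.9, 1.3]
opening: 0.0553
grip_force: 1.5
t 27.5167 pos [0.5604 0.1047 0.0068] yaw 95.93 tilt [-0.0003  0.0004] q6 -0.05 F [-0.7 -1.2  0.4]
shift mm [96.9 -1.4 -0.2] turn z rad -0.0013
20 200 439 [0.5125 0.1987] [0.5899 0.2067] [105] [532]
50 200 439 [0.5125 0.1897] [0.5917 0.1979] [] []
80 200 439 [0.5125 0.1803] [0.5937 0.1887] [] []
110 200 439 [0.5125 0.1704] [0.5957 0.179 ] [] []
140 200 439 [0.5126 0.1599] [0.5979 0.1687] [] []
170 200 439 [0.5126 0.1489] [0.6001 0.158 ] [] []
200 201 439 [0.5131 0.1374] [0.6025 0.1467] [] []
```

```bash
python3 - <<'E'
from meas import *
c=wcam('w12');im=load('w12')
hsv=cv2.cvtColor(im,cv2.COLOR_RGB2HSV); S=hsv[...,1].astype(int);V=hsv[...,2].astype(int)
for r in (5,20,80,140,200):
    g=((S[r]<60)&(V[r]>60)); ok=np.where(g)[0]; seg=np.split(ok,np.where(np.diff(ok)>3)[0]+1); s=max(seg,key=len)
    A,B=onz(c,(s[0],r),.02)[:2],onz(c,(s[-1]+1,r),.02)[:2]
    dk=np.where(V[r]<60)[0]; l=dk[dk<s[0]-1][-1:];q=dk[dk>s[-1]+1][:1]
    print(r,s[0],s[-1],A.round(4),B.round(4),np.linalg.norm(A-B).round(4),l,q)
E
python3 -m crank '[[3,-0.2,0,0,0,0,0.3],[4,-0.2,0,0,0,0,0.3],[4,-0.2,0,0,0,0,0.3],[4,0,0,0,0,0,0.3],[4,0,0,0,0,0,0.3],[4,0,0,0,0,0,0.3],[4,0,0,0,0,0,0.3],[3,0,0,0,0,0,0.3],[2,0,0,0,0,0,0.3],[0,0,0,0,0,0,0.3]]'
```

```text
5 180 461 [0.5061 0.2024] [0.5959 0.2116] 0.0903 [110] [527]
20 182 459 [0.5067 0.1981] [0.5963 0.2073] 0.09 [105] [532]
80 189 452 [0.5088 0.1799] [0.5981 0.1891] 0.0897 [] []
140 195 446 [0.5108 0.1597] [0.6004 0.169 ] 0.09 [] []
200 201 439 [0.5131 0.1374] [0.6025 0.1467] 0.0899 [] []
t: 28.35
tool_pos: [0.5566, 0.1365, 0.0068]
tool_rot: [-2.101, -2.334, -0.001]
contact_force: [-0.9, 0.1, -0.2]
opening: 0.0553
grip_force: 0.0
```

Panel is centred between the guides to about 0.6 mm. Keep pushing.

```bash
python3 -m crank '[[4,0,0,0,0,0,0.3],[5,0,0,0,0,0,0.3],[6,0,0,0,0,0,0.3],[6,0,0,0,0,0,0.3],[6,0,0,0,0,0,0.3],[6,0,0,0,0,0,0.3],[6,0,0,0,0,0,0.3],[5,0,0,0,0,0,0.3],[3,0,0,0,0,0,0.3],[1,0,0,0,0,0,0.3]]'
python3 -m crank '[[2,0,0,0,0,0,0.3],[2,0,0,0,0,0,0.3],[2,0,0,0,0,0,0.3],[2,0,0,0,0,0,0.3],[1,0,0,0,0,0,0.3],[1,0,0,0,0,0,0.3],[1,0,0,0,0,0,0.3],[1,0,0,0,0,0,0.3],[0,0,0,0,0,0,0.3],[0,0,0,0,0,0,0.3]]'
```

```text
t: 29.18
tool_pos: [0.5516, 0.1842, 0.0068]
tool_rot: [-2.101, -2.335, 0.0]
contact_force: [0.6, -2.3, -0.4]
opening: 0.0556
grip_force: 1.2
t: 30.02
tool_pos: [0.5504, 0.1957, 0.0068]
tool_rot: [-2.102, -2.334, -0.0]
contact_force: [-0.5, -0.5, -0.1]
opening: 0.0555
grip_force: 0.5
```

```bash
python3 -m crank '[[1,0,0,0,0,0,0.3],[1,0,0,0,0,0,0.3],[1,0,0,0,0,0,0.3],[1,0,0,0,0,0,0.3],[1,0,0,0,0,0,0.3],[0,0,0,0,0,0,0.3],[0,0,0,0,0,0,0.3],[0,0,0,0,0,0,0.3],[0,0,0,0,0,0,0.3],[0,0,0,0,0,0,0.3]]'
```

```text
t: 30.85
tool_pos: [0.55, 0.2004, 0.0068]
tool_rot: [2.102, 2.335, 0.0]
contact_force: [0.5, -3.0, -1.1]
opening: 0.0554
grip_force: 1.4
```

```bash
python3 -m crank '[[1,0,0,0,0,0,0.3],[0,0,0,0,0,0,0.3],[1,0,0,0,0,0,0.3],[0,0,0,0,0,0,0.3],[1,0,0,0,0,0,0.3],[0,0,0,0,0,0,0.3],[0,0,0,0,0,0,0.3],[0,0,0,0,0,0,0.3],[0,0,0,0,0,0,0.3],[0,0,0,0,0,0,0.3]]'
```

```text
t: 31.68
tool_pos: [0.5504, 0.2007, 0.0069]
tool_rot: [2.098, 2.333, -0.005]
contact_force: [2.1, -12.5, -1.0]
opening: 0.0552
grip_force: 6.2
```

12.5 N against the stop where predicted, so the panel is home. Back off, rise, and look at the knob.

```bash
python3 -m crank '[[-5,0,0,0,0,0,0.3],[-10,0,0,0,0,0,0.3],[-10,0,0,0,0,0,0.3],[0,0,-41,0,0,0,0.3],[0,0,-41,0,0,0,0.3],[0,0,-41,0,0,0,0.3],[0,0,-41,0,0,0,0.3],[0,0,-41,0,0,0,0.3],[0,0,-41,0,0,0,0.3],[0,0,-41,0,0,0,0.3]]'
python3 -m crank '[[0,0,-13,0,0,0,0.2],[0,0,0,0,0,0,0.2],[34,0,0,0,0,0,0.2],[34,0,0,0,0,0,0.2],[34,0,0,0,0,0,0.2],[0,0,0,0,0,0,0.2],[0,0,0,0,0,0,0.2],[0,0,0,0,0,0,0.2],[0,0,0,0,0,0,0.2],[0,0,0,0,0,0,0.2]]'
python3 -c "
from h import *
wshot('w13')"
python3 -m crank '[[30,0,0,0,0,0,0.2],[20,0,0,0,0,0,0.2],[0,0,0,0,0,0,0.2],[0,0,0,0,0,0,0.2],[0,0,0,0,0,0,0.2],[0,0,0,0,0,0,0.2],[0,0,0,0,0,0,0.2],[0,0,0,0,0,0,0.2],[0,0,0,0,0,0,0.2],[0,0,0,0,0,0,0.2]]'
python3 - <<'E'
from meas import *
wshot('w14'); go(.535,.366,.25)
for n in('w13','w14'):
    im=load(n); c=wcam(n); g=cv2.cvtColor(im,cv2.COLOR_RGB2GRAY)
    print(n,'pred knob top',proj(c,[.5335,.366,.223]).round(),'spindle@.2',proj(c,[.537,.316,.17]).round(), 'hole',proj(c,[.537,.316,.02]).round())
    m=(im.max(2)<45).astype('uint8'); m=cv2.morphologyEx(m,cv2.MORPH_OPEN,np.ones((5,5)));m[250:]=0
    for k in cv2.findContours(m,cv2.RETR_EXTERNAL,cv2.CHAIN_APPROX_NONE)[0]:
        if 150<cv2.contourArea(k)<8000: print(np.round(cv2.boundingRect(k)),cv2.contourArea(k))
    hc=cv2.HoughCircles(cv2.medianBlur(g[:260],3),cv2.HOUGH_GRADIENT,1.2,20,param1=80,param2=25,minRadius=12,maxRadius=45)
    print(None if hc is None else hc[0][:6].round(1).tolist())
E
```

```text
t: 32.52
tool_pos: [0.5517, 0.1783, 0.2961]
tool_rot: [-2.102, -2.334, -0.002]
contact_force: [1.2, -0.4, 0.1]
opening: 0.0552
grip_force: 0.0
t: 33.35
tool_pos: [0.5417, 0.2788, 0.3063]
tool_rot: [-2.104, -2.333, 0.001]
contact_force: [-0.7, 0.2, 0.3]
opening: 0.0511
grip_force: 0.0
t: 34.23
tool_pos: [0.5365, 0.3294, 0.3069]
tool_rot: [2.103, 2.334, 0.0]
contact_force: [-0.1, -0.1, 0.1]
opening: 0.051
grip_force: 0.0
t 34.2833 pos [0.5364 0.3295 0.3068] yaw 95.98 tilt [-0.  0.] q6 0.328 F [-1.2  0.  -0. ]
shift mm [36.4  2.4 56.8] turn z rad None
w13 pred knob top [319.  71.] spindle@.2 [316. 143.] hole [317. 125.]
[161  64  62  77] 1513.5
[[317.3999938964844, 137.39999389648438, 22.299999237060547], [315.0, 25.799999237060547, 31.399999618530273], [323.3999938964844, 70.19999694824219, 18.700000762939453]]
w14 pred knob top [319. 156.] spindle@.2 [316. 205.] hole [317. 167.]
[312 132  25  11] 169.0
[167 111  59  71] 1324.5
[[315.0, 94.19999694824219, 28.899999618530273], [323.3999938964844, 153.0, 17.799999237060547], [316.20001220703125, 203.39999389648438, 17.5], [299.3999938964844, 186.60000610351562, 28.299999237060547], [240.60000610351562, 207.0, 40.29999923706055]]
```

Hough circles match the predictions: knob top at (323,70) and (323,153), hub at (317,137) and (316,203).

Run:
```python
from meas import *
a,b=wcam('w13'),wcam('w14')
k,e=tri(a,(323.4,70.2),b,(323.4,153));h,e2=tri(a,(317.4,137.4),b,(316.2,203.4))
print('knob',k.round(4),e.round(4),'hub',h.round(4),e2.round(4))
for c,u,v in((a,(323.4,70.2),(317.4,137.4)),(b,(323.4,153),(316.2,203.4))):
    K=onz(c,u,.223)[:2];print('knob@.223',K.round(4),'hub@.18',onz(c,v,.18)[:2].round(4),'dist to spindle',np.linalg.norm(K-[.537,.316]).round(4))
go(k[0],k[1],.25)
```

```text
knob [0.5364 0.3671 0.2157] 0.0002 hub [0.5368 0.3222 0.1847] 0.0009
knob@.223 [0.5363 0.3667] hub@.18 [0.5373 0.3217] dist to spindle 0.0507
knob@.223 [0.5363 0.3683] hub@.18 [0.5365 0.3207] dist to spindle 0.0524
t 34.2833 pos [0.5364 0.3295 0.3068] yaw 95.98 tilt [-0.  0.] q6 0.328 F [-1.2  0.  -0. ]
shift mm [37.4  4.  56.8] turn z rad None
```

Knob at (0.5363, 0.367), top z about 0.216–0.223, 51 mm from the spindle. Consistent. Descend and grip.

```bash
python3 -m crank '[[18,2,0,0,0,0,0.2],[19.5,2,0,0,0,0,0.2],[0,0,0,0,0,0,0.2],[0,0,27,0,0,0,0.2],[0,0,30,0,0,0,0.2],[0,0,30,0,0,0,0.2],[0,0,20,0,0,0,0.2],[0,0,10,0,0,0,0.2],[0,0,0,0,0,0,0.2],[0,0,0,0,0,0,0.2]]' 60
python3 -m crank '[[0,0,0,0,0,0,-1],[0,0,0,0,0,0,-1],[0,0,0,0,0,0,-1],[0,0,0,0,0,0,-1],[0,0,0,0,0,0,-1],[0,0,0,0,0,0,-1],[0,0,0,0,0,0,-1],[0,0,0,0,0,0,-1],[0,0,0,0,0,0,-1],[0,0,0,0,0,0,-1]]'
```

```text
t: 35.12
tool_pos: [0.5366, 0.3673, 0.1903]
tool_rot: [2.102, 2.334, 0.0]
contact_force: [-0.4, -0.1, 0.2]
opening: 0.0513
grip_force: 0.0
t: 35.95
tool_pos: [0.5371, 0.3678, 0.1903]
tool_rot: [2.102, 2.334, 0.004]
contact_force: [3.2, 1.7, 3.5]
opening: 0.0205
grip_force: 58.8
```

Knob held. Press the spindle down.

```bash
python3 -m crank '[[0,0,1,0,0,0,-1],[0,0,2,0,0,0,-1],[0,0,2,0,0,0,-1],[0,0,2,0,0,0,-1],[0,0,2,0,0,0,-1],[0,0,2,0,0,0,-1],[0,0,2,0,0,0,-1],[0,0,2,0,0,0,-1],[0,0,1,0,0,0,-1],[0,0,0,0,0,0,-1]]'
```

```text
t: 36.78
tool_pos: [0.5366, 0.3679, 0.1764]
tool_rot: [-2.102, -2.335, -0.002]
contact_force: [-0.6, 1.5, 12.2]
opening: 0.02
grip_force: 59.8
```

```bash
python3 -m crank '[[0,0,1,0,0,0,-1],[0,0,0,0,0,0,-1],[0,0,1,0,0,0,-1],[0,0,0,0,0,0,-1],[0,0,1,0,0,0,-1],[0,0,0,0,0,0,-1],[0,0,0,0,0,0,-1],[0,0,0,0,0,0,-1],[0,0,0,0,0,0,-1],[0,0,0,0,0,0,-1]]'
python3 -c "
from h import *
o=ctrl.get_obs();print(o['tool_pos'],o['contact_force'],o['wrist_torque'])"
```

```text
t: 37.62
tool_pos: [0.5375, 0.3681, 0.1762]
tool_rot: [2.101, 2.334, 0.006]
contact_force: [-1.6, -0.4, 20.9]
opening: 0.0205
grip_force: 60.5
[0.53745897 0.36809596 0.17622948] [-1.64589752 -0.36671708 20.88787496] [-0.11589972  0.54538192 -0.01195574]
```

Hard stop reached with 21 N downward, so the tap is fully in the hole. Ease the press a little and make the first forward half turn, in 10° chords about the spindle.

```bash
python3 -m crank '[[-1.51,8.58,-2,0,0,0,-1],[-2.98,8.19,0,0,0,0,-1],[-4.36,7.55,0,0,0,0,-1],[-5.6,6.68,0,0,0,0,-1],[-6.68,5.6,0,0,0,0,-1],[-7.55,4.36,0,0,0,0,-1],[-8.19,2.98,0,0,0,0,-1],[-8.58,1.51,0,0,0,0,-1],[-8.72,0,0,0,0,0,-1],[0,0,0,0,0,0,-1]]'
python3 - <<'E'
from h import *
o=ctrl.get_obs();p=o['tool_pos'][:2]-[.5375,.317];d=np.array([-.1045,.9945]);n=np.array([.9945,.1045])
print(np.linalg.norm(p),np.degrees(np.arctan2(p@n,p@d)),o['wrist_torque'])
E
```

```text
t: 38.45
tool_pos: [0.5878, 0.3178, 0.1763]
tool_rot: [2.103, 2.334, 0.002]
contact_force: [-2.3, -0.9, 15.5]
opening: 0.0206
grip_force: 60.0
0.05026612571272689 95.04750808155207 [-0.1154596   0.31478973 -0.07056447]
```

Radius 50.3 mm at 95°, with low side force. Continue to the half turn.

```bash
python3 -m crank '[[-8.58,-1.51,0,0,0,0,-1],[-8.19,-2.98,0,0,0,0,-1],[-7.55,-4.36,0,0,0,0,-1],[-6.68,-5.6,0,0,0,0,-1],[-5.6,-6.68,0,0,0,0,-1],[-4.36,-7.55,0,0,0,0,-1],[-2.98,-8.19,0,0,0,0,-1],[-1.51,-8.58,0,0,0,0,-1],[0,-8.72,0,0,0,0,-1],[0,0,0,0,0,0,-1]]'
cat > ang.py <<'E'
from h import *
o=ctrl.get_obs();p=o['tool_pos'][:2]-[.5375,.317];d=np.array([-.1045,.9945]);n=np.array([.9945,.1045])
print('r,ang',np.linalg.norm(p).round(4),np.degrees(np.arctan2(p@n,p@d)).round(2),'F tool',(o['contact_force'][:2]@d).round(1),(o['contact_force'][:2]@n).round(1))
E
python3 ang.py
```

```text
t: 39.28
tool_pos: [0.5385, 0.2677, 0.1763]
tool_rot: [2.101, 2.333, 0.005]
contact_force: [-0.8, 1.5, 15.2]
opening: 0.0204
grip_force: 60.0
r,ang 0.0493 -175.18 F tool 1.6 -0.6
```

```bash
python3 -m crank '[[0,8.72,0,0,0,0,-1],[1.51,8.58,0,0,0,0,-1],[2.98,8.19,0,0,0,0,-1],[4.36,7.55,0,0,0,0,-1],[5.6,6.68,0,0,0,0,-1],[6.68,5.6,0,0,0,0,-1],[7.55,4.36,0,0,0,0,-1],[8.19,2.98,0,0,0,0,-1],[8.58,1.51,0,0,0,0,-1],[0,0,0,0,0,0,-1]]'; python3 ang.py
python3 -m crank '[[-8.58,-1.51,0,0,0,0,-1],[-8.19,-2.98,0,0,0,0,-1],[-7.55,-4.36,0,0,0,0,-1],[-6.68,-5.6,0,0,0,0,-1],[-5.6,-6.68,0,0,0,0,-1],[-4.36,-7.55,0,0,0,0,-1],[-2.98,-8.19,0,0,0,0,-1],[-1.51,-8.58,0,0,0,0,-1],[0,-8.72,0,0,0,0,-1],[0,0,0,0,0,0,-1]]'
python3 -m crank '[[1.51,-8.58,0,0,0,0,-1],[2.98,-8.19,0,0,0,0,-1],[4.36,-7.55,0,0,0,0,-1],[5.6,-6.68,0,0,0,0,-1],[6.68,-5.6,0,0,0,0,-1],[7.55,-4.36,0,0,0,0,-1],[8.19,-2.98,0,0,0,0,-1],[8.58,-1.51,0,0,0,0,-1],[8.72,0,0,0,0,0,-1],[0,0,0,0,0,0,-1]]'; python3 ang.py
```

```text
t: 40.12
tool_pos: [0.5878, 0.3189, 0.1763]
tool_rot: [2.1, 2.334, 0.001]
contact_force: [-1.5, 0.3, 15.7]
opening: 0.0201
grip_force: 60.2
r,ang 0.0503 93.8 F tool 0.5 -1.5
t: 40.95
tool_pos: [0.5385, 0.2677, 0.1763]
tool_rot: [2.101, 2.333, 0.005]
contact_force: [-1.2, 1.8, 15.6]
opening: 0.0203
grip_force: 60.0
t: 41.78
tool_pos: [0.4876, 0.3172, 0.1763]
tool_rot: [2.1, 2.335, 0.001]
contact_force: [-3.0, 0.3, 17.5]
opening: 0.0207
grip_force: 60.1
r,ang 0.0499 -83.8 F tool 0.6 -2.9
```

```bash
python3 -m crank '[[-8.72,0,0,0,0,0,-1],[-8.58,1.51,0,0,0,0,-1],[-8.19,2.98,0,0,0,0,-1],[-7.55,4.36,0,0,0,0,-1],[-6.68,5.6,0,0,0,0,-1],[-5.6,6.68,0,0,0,0,-1],[-4.36,7.55,0,0,0,0,-1],[-2.98,8.19,0,0,0,0,-1],[-1.51,8.58,0,0,0,0,-1],[0,0,0,0,0,0,-1]]'; python3 ang.py
python3 -m crank '[[1.51,-8.58,0,0,0,0,-1],[2.98,-8.19,0,0,0,0,-1],[4.36,-7.55,0,0,0,0,-1],[5.6,-6.68,0,0,0,0,-1],[6.68,-5.6,0,0,0,0,-1],[7.55,-4.36,0,0,0,0,-1],[8.19,-2.98,0,0,0,0,-1],[8.58,-1.51,0,0,0,0,-1],[8.72,0,0,0,0,0,-1],[0,0,0,0,0,0,-1]]'
python3 -m crank '[[8.58,1.51,0,0,0,0,-1],[8.19,2.98,0,0,0,0,-1],[7.55,4.36,0,0,0,0,-1],[6.68,5.6,0,0,0,0,-1],[5.6,6.68,0,0,0,0,-1],[4.36,7.55,0,0,0,0,-1],[2.98,8.19,0,0,0,0,-1],[1.51,8.58,0,0,0,0,-1],[0,8.72,0,0,0,0,-1],[0,0,0,0,0,0,-1]]'; python3 ang.py
```

```text
t: 42.62
tool_pos: [0.5398, 0.2677, 0.1763]
tool_rot: [2.102, 2.333, 0.004]
contact_force: [0.2, 1.7, 14.6]
opening: 0.0207
grip_force: 60.1
r,ang 0.0493 -176.69 F tool 1.7 0.3
t: 43.45
tool_pos: [0.4876, 0.3172, 0.1763]
tool_rot: [2.1, 2.335, 0.001]
contact_force: [-3.2, -0.8, 16.5]
opening: 0.0202
grip_force: 60.1
t: 44.28
tool_pos: [0.538, 0.368, 0.1763]
tool_rot: [2.102, 2.334, 0.004]
contact_force: [-0.2, 1.2, 14.9]
opening: 0.0203
grip_force: 60.2
r,ang 0.051 6.52 F tool 1.2 -0.1
```

```bash
python3 -m crank '[[0,-8.72,0,0,0,0,-1],[-1.51,-8.58,0,0,0,0,-1],[-2.98,-8.19,0,0,0,0,-1],[-4.36,-7.55,0,0,0,0,-1],[-5.6,-6.68,0,0,0,0,-1],[-6.68,-5.6,0,0,0,0,-1],[-7.55,-4.36,0,0,0,0,-1],[-8.19,-2.98,0,0,0,0,-1],[-8.58,-1.51,0,0,0,0,-1],[0,0,0,0,0,0,-1]]'; python3 ang.py
python3 -m crank '[[8.58,1.51,0,0,0,0,-1],[8.19,2.98,0,0,0,0,-1],[7.55,4.36,0,0,0,0,-1],[6.68,5.6,0,0,0,0,-1],[5.6,6.68,0,0,0,0,-1],[4.36,7.55,0,0,0,0,-1],[2.98,8.19,0,0,0,0,-1],[1.51,8.58,0,0,0,0,-1],[0,8.72,0,0,0,0,-1],[0,0,0,0,0,0,-1]]'
python3 -m crank '[[-1.51,8.58,0,0,0,0,-1],[-2.98,8.19,0,0,0,0,-1],[-4.36,7.55,0,0,0,0,-1],[-5.6,6.68,0,0,0,0,-1],[-6.68,5.6,0,0,0,0,-1],[-7.55,4.36,0,0,0,0,-1],[-8.19,2.98,0,0,0,0,-1],[-8.58,1.51,0,0,0,0,-1],[-8.72,0,0,0,0,0,-1],[0,0,0,0,0,0,-1]]'; python3 ang.py
```

```text
t: 45.12
tool_pos: [0.4876, 0.3164, 0.1763]
tool_rot: [2.102, 2.334, 0.003]
contact_force: [-2.7, -1.0, 15.9]
opening: 0.0206
grip_force: 60.0
r,ang 0.0499 -84.67 F tool -0.8 -2.8
t: 45.95
tool_pos: [0.538, 0.368, 0.1763]
tool_rot: [2.102, 2.334, 0.004]
contact_force: [-0.8, 0.2, 14.2]
opening: 0.0207
grip_force: 60.2
t: 46.78
tool_pos: [0.5878, 0.3179, 0.1763]
tool_rot: [2.103, 2.334, 0.002]
contact_force: [-1.4, -0.5, 14.7]
opening: 0.0201
grip_force: 60.1
r,ang 0.0503 95.03 F tool -0.3 -1.4
```

Depth reached (455° absolute, 1.25 turns from the start). Wind back 450° and then to the start stop.

```bash
python3 -m crank '[[8.72,0,0,0,0,0,-1],[8.58,-1.51,0,0,0,0,-1],[8.19,-2.98,0,0,0,0,-1],[7.55,-4.36,0,0,0,0,-1],[6.68,-5.6,0,0,0,0,-1],[5.6,-6.68,0,0,0,0,-1],[4.36,-7.55,0,0,0,0,-1],[2.98,-8.19,0,0,0,0,-1],[1.51,-8.58,0,0,0,0,-1],[0,0,0,0,0,0,-1]]' | head -2
python3 -m crank '[[0,-8.72,0,0,0,0,-1],[-1.51,-8.58,0,0,0,0,-1],[-2.98,-8.19,0,0,0,0,-1],[-4.36,-7.55,0,0,0,0,-1],[-5.6,-6.68,0,0,0,0,-1],[-6.68,-5.6,0,0,0,0,-1],[-7.55,-4.36,0,0,0,0,-1],[-8.19,-2.98,0,0,0,0,-1],[-8.58,-1.51,0,0,0,0,-1],[0,0,0,0,0,0,-1]]'
python3 ang.py
```

```text
t: 47.62
tool_pos: [0.5368, 0.3679, 0.1764]
t: 48.45
tool_pos: [0.4876, 0.3164, 0.1763]
tool_rot: [2.102, 2.334, 0.003]
contact_force: [-2.1, -1.7, 16.2]
opening: 0.0209
grip_force: 60.0
r,ang 0.0499 -84.67 F tool -1.5 -2.3
```

```bash
python3 -m crank '[[-8.72,0,0,0,0,0,-1],[-8.58,1.51,0,0,0,0,-1],[-8.19,2.98,0,0,0,0,-1],[-7.55,4.36,0,0,0,0,-1],[-6.68,5.6,0,0,0,0,-1],[-5.6,6.68,0,0,0,0,-1],[-4.36,7.55,0,0,0,0,-1],[-2.98,8.19,0,0,0,0,-1],[-1.51,8.58,0,0,0,0,-1],[0,0,0,0,0,0,-1]]' | tail -2
python3 -m crank '[[0,8.72,0,0,0,0,-1],[1.51,8.58,0,0,0,0,-1],[2.98,8.19,0,0,0,0,-1],[4.36,7.55,0,0,0,0,-1],[5.6,6.68,0,0,0,0,-1],[6.68,5.6,0,0,0,0,-1],[7.55,4.36,0,0,0,0,-1],[8.19,2.98,0,0,0,0,-1],[8.58,1.51,0,0,0,0,-1],[0,0,0,0,0,0,-1]]' | tail -2; python3 ang.py
python3 -m crank '[[8.72,0,0,0,0,0,-1],[8.58,-1.51,0,0,0,0,-1],[8.19,-2.98,0,0,0,0,-1],[7.55,-4.36,0,0,0,0,-1],[6.68,-5.6,0,0,0,0,-1],[5.6,-6.68,0,0,0,0,-1],[4.36,-7.55,0,0,0,0,-1],[2.98,-8.19,0,0,0,0,-1],[1.51,-8.58,0,0,0,0,-1],[0,0,0,0,0,0,-1]]'; python3 ang.py
```

```text
opening: 0.0205
grip_force: 60.0
opening: 0.0205
grip_force: 60.1
r,ang 0.0503 93.79 F tool 0.7 -2.2
t: 50.95
tool_pos: [0.5367, 0.3679, 0.1763]
tool_rot: [2.1, 2.334, 0.005]
contact_force: [-0.4, 0.8, 14.8]
opening: 0.0202
grip_force: 60.0
r,ang 0.0509 5.13 F tool 0.8 -0.3
```

```bash
python3 -m crank '[[0.3,-2,0,0,0,0,-1],[0.2,-2,0,0,0,0,-1],[0,-1,0,0,0,0,-1],[0,-1,0,0,0,0,-1],[0,-1,0,0,0,0,-1],[0,0,0,0,0,0,-1],[0,0,0,0,0,0,-1],[0,0,0,0,0,0,-1],[0,0,0,0,0,0,-1],[0,0,0,0,0,0,-1]]'; python3 ang.py
```

```text
t: 51.78
tool_pos: [0.5317, 0.3676, 0.1763]
tool_rot: [2.1, 2.332, 0.009]
contact_force: [4.5, 1.5, 13.0]
opening: 0.0204
grip_force: 59.9
r,ang 0.0509 -0.56 F tool 1.1 4.6
```

```bash
python3 -m crank '[[0,-1,0,0,0,0,-1],[0,-1,0,0,0,0,-1],[0,0,0,0,0,0,-1],[0,0,0,0,0,0,-1],[0,2,0,0,0,0,-1],[0,1,-1,0,0,0,-1],[0,0,-2,0,0,0,-1],[0,0,-2,0,0,0,-1],[0,0,0,0,0,0,-1],[0,0,0,0,0,0,-1]]'; python3 ang.py
```

```text
t: 52.62
tool_pos: [0.5315, 0.3673, 0.1767]
tool_rot: [2.101, 2.333, 0.004]
contact_force: [8.9, 4.8, -1.6]
opening: 0.0206
grip_force: 59.4
r,ang 0.0507 -0.8 F tool 3.9 9.4
```

At the start stop. Raise the spindle.

```bash
python3 -m crank '[[0,1,-2,0,0,0,-1],[0,0,-2,0,0,0,-1],[0,0,-2,0,0,0,-1],[0,0,-2,0,0,0,-1],[0,0,-2,0,0,0,-1],[0,0,-2,0,0,0,-1],[0,0,-2,0,0,0,-1],[0,0,-2,0,0,0,-1],[0,0,-2,0,0,0,-1],[0,0,0,0,0,0,-1]]'; python3 ang.py
python3 -m crank '[[0,0,-1,0,0,0,-1],[0,0,-1,0,0,0,-1],[0,0,-1,0,0,0,-1],[0,0,-1,0,0,0,-1],[0,0,0,0,0,0,-1],[0,0,0,0,0,0,-1],[0,0,0,0,0,0,-1],[0,0,0,0,0,0,-1],[0,0,0,0,0,0,-1],[0,0,0,0,0,0,-1]]'; python3 ang.py
```

```text
t: 53.45
tool_pos: [0.5315, 0.3672, 0.1918]
tool_rot: [-2.102, -2.334, 0.001]
contact_force: [10.4, 6.5, -8.1]
opening: 0.0206
grip_force: 59.1
r,ang 0.0505 -0.85 F tool 5.4 11.0
t: 54.28
tool_pos: [0.5313, 0.367, 0.193]
tool_rot: [-2.102, -2.334, 0.003]
contact_force: [13.5, 7.7, -17.1]
opening: 0.0204
grip_force: 59.5
r,ang 0.0504 -1.11 F tool 6.3 14.3
```

```bash
python3 -m crank '[[0,1,1,0,0,0,-1],[0,1,1,0,0,0,-1],[0,1,0.5,0,0,0,-1],[0,0,0,0,0,0,-1],[0,0,0,0,0,0,-1],[0,0,0,0,0,0,-1],[0,0,0,0,0,0,-1],[0,0,0,0,0,0,-1],[0,0,0,0,0,0,-1],[0,0,0,0,0,0,-1]]'; python3 ang.py
```

```text
t: 55.12
tool_pos: [0.532, 0.3672, 0.193]
tool_rot: [-2.1, -2.332, 0.01]
contact_force: [1.0, 5.3, -12.9]
opening: 0.0205
grip_force: 60.5
r,ang 0.0505 -0.25 F tool 5.2 1.6
```

```bash
python3 -m crank '[[0,0,0,0,0,0,0.2],[0,0,0,0,0,0,0.2],[0,0,0,0,0,0,0.2],[0,0,0,0,0,0,0.2],[0,0,-10,0,0,0,0.2],[0,0,-25,0,0,0,0.2],[0,0,-40,0,0,0,0.2],[0,0,-40,0,0,0,0.2],[-40,0,0,0,0,0,0.2],[-40,0,0,0,0,0,0.2]]'
python3 -c "
from h import *
wshot('w15')"
python3 -m crank '[[-20,0,0,0,0,0,0.2],[-20,0,0,0,0,0,0.2],[0,0,0,0,0,0,0.2],[0,0,0,0,0,0,0.2],[0,0,0,0,0,0,0.2],[0,0,0,0,0,0,0.2],[0,0,0,0,0,0,0.2],[0,0,0,0,0,0,0.2],[0,0,0,0,0,0,0.2],[0,0,0,0,0,0,0.2]]'
python3 - <<'E'
from meas import *
c,im=wshot('w16'); top=get_image('top'); save(top,'top2')
C={}
for n in('w15','w16'):
    g=cv2.cvtColor(load(n),cv2.COLOR_RGB2GRAY);c=wcam(n)
    hc=cv2.HoughCircles(cv2.medianBlur(g[:260],3),cv2.HOUGH_GRADIENT,1.2,20,param1=80,param2=22,minRadius=12,maxRadius=30)
    print(n,'pred',proj(c,[.532,.367,.223]).round(1),None if hc is None else hc[0][:5].round(1).tolist())
hsv=cv2.cvtColor(im,cv2.COLOR_RGB2HSV)
a=cv2.resize(top[90:250,140:520],(500,210),interpolation=cv2.INTER_CUBIC)
b=cv2.resize(im[:300,200:440],(260,325)); c=np.zeros((325,760,3),np.uint8); c[:210,:500]=a; c[:,500:]=b; save(c,'fin')
E
```

```text
t: 55.95
tool_pos: [0.5441, 0.2891, 0.319]
tool_rot: [2.095, 2.335, 0.013]
contact_force: [0.3, -1.2, -0.0]
opening: 0.0515
grip_force: 0.0
t: 56.83
tool_pos: [0.5468, 0.2488, 0.3122]
tool_rot: [-2.101, -2.335, 0.0]
contact_force: [1.2, 0.2, 0.2]
opening: 0.0512
grip_force: 0.0
w15 pred [310.1  87.1] [[304.20001220703125, 151.8000030517578, 29.299999237060547], [311.3999938964844, 95.4000015258789, 14.5], [340.20001220703125, 131.39999389648438, 21.100000381469727], [333.0, 78.5999984741211, 21.100000381469727]]
w16 pred [313.2  13.3] [[311.3999938964844, 99.0, 21.200000762939453], [315.0, 18.600000381469727, 21.200000762939453]]
```

View pics/fin.png

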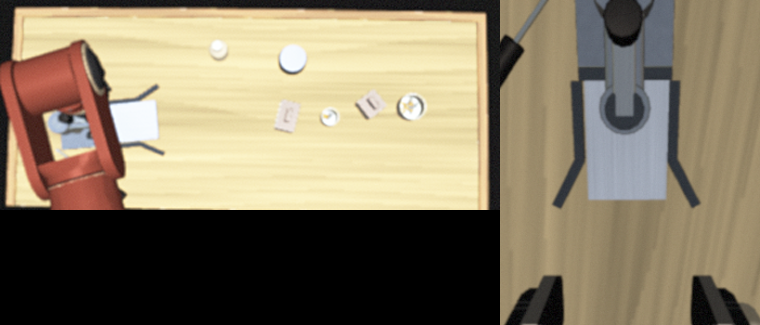

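The final view shows both lids on their pots, the panel against the stop between the guides, the crank pointing at the column and the bystanders in place. One last numeric check of the knob height to confirm the spindle is up.

```bash
python3 -m crank '[[30,0,0,0,0,0,0.2],[20,0,0,0,0,0,0.2],[0,0,0,0,0,0,0.2],[0,0,0,0,0,0,0.2],[0,0,0,0,0,0,0.2],[0,0,0,0,0,0,0.2],[0,0,0,0,0,0,0.2],[0,0,0,0,0,0,0.2],[0,0,0,0,0,0,0.2],[0,0,0,0,0,0,0.2]]'|head -2
python3 - <<'E'
from meas import *
wshot('w17'); P={}
for n in('w16','w17','w14'):
    im=load(n);c=wcam(n); q=proj(c,[.532,.367,.223])
    g=cv2.medianBlur(cv2.cvtColor(im,cv2.COLOR_RGB2GRAY),3)[:260,250:390]
    hc=cv2.HoughCircles(g,cv2.HOUGH_GRADIENT,1,8,param1=80,param2=14,minRadius=14,maxRadius=23)
    hs=[(x+250,y,r) for x,y,r in hc[0] if np.hypot(x+250-q[0],y-q[1])<22]
    print(n,'up',q.round(1),'down',proj(c,[.532,.367,.207]).round(1),np.round(hs,1).tolist()); P[n]=(c,hs)
if P['w16'][1] and P['w17'][1]: print(tri(P['w16'][0],P['w16'][1][0][:2],P['w17'][0],P['w17'][1][0][:2]))
E
```

```text
t: 57.77
tool_pos: [0.5418, 0.2978, 0.3124]
w16 up [313.2  13.3] down [313.5  18.5] [[313.5, 18.5, 14.699999809265137], [312.5, 26.5, 15.800000190734863]]
w17 up [313.1 101.8] down [313.4 100.9] [[312.5, 101.5, 17.399999618530273]]
w14 up [316.4 154.4] down [316.5 150.3] [[324.5, 152.5, 18.0]]
(array([0.53174086, 0.36666219, 0.20877647]), np.float64(0.0005769082269192336))
```

```bash
python3 -m crank '[[30,0,0,0,0,0,0.2],[30,0,0,0,0,0,0.2],[0,0,0,0,0,0,0.2],[0,0,0,0,0,0,0.2],[0,0,0,0,0,0,0.2],[0,0,0,0,0,0,0.2],[0,0,0,0,0,0,0.2],[0,0,0,0,0,0,0.2],[0,0,0,0,0,0,0.2],[0,0,0,0,0,0,0.2]]'|head -2
python3 - <<'E'
from meas import *
wshot('w18'); P={}
for n in('w17','w18'):
    im=load(n);c=wcam(n); q=proj(c,[.532,.367,.223])
    g=cv2.medianBlur(cv2.cvtColor(im,cv2.COLOR_RGB2GRAY),3)[:260,250:390]
    hc=cv2.HoughCircles(g,cv2.HOUGH_GRADIENT,1,8,param1=80,param2=14,minRadius=14,maxRadius=23)
    hs=[(x+250,y,r) for x,y,r in hc[0] if np.hypot(x+250-q[0],y-q[1])<22]
    print(n,'up',q.round(1),'down',proj(c,[.532,.367,.207]).round(1),np.round(hs,1).tolist()); P[n]=(c,hs)
print(tri(P['w17'][0],P['w17'][1][0][:2],P['w18'][0],P['w18'][1][0][:2]))
E
```

```text
t: 58.65
tool_pos: [0.5356, 0.3574, 0.3124]
w17 up [313.1 101.8] down [313.4 100.9] [[312.5, 101.5, 17.399999618530273]]
w18 up [313.5 194.1] down [313.7 187.8] [[313.5, 193.5, 15.199999809265137]]
(array([0.53178205, 0.36711187, 0.22209995]), np.float64(0.0004048833115187053))
```

Knob top at z = 0.222 m against 0.223 nominal, so the spindle is fully up. Handing in.

```bash
python3 -c "
from station import ctrl
print(ctrl.finish_job())"
```

```text
the job is handed in; nothing more can be done
None
```

The job is handed in at about 59 s, result not reported: both lids present (square and oblong) are on their pots, the panel is home, the hole was tapped in four strokes, the tap is wound back, the spindle is up, and the bystanders in the last view (bottle, tin, screwdriver) look undisturbed.

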